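Load a label reel on the turntable unwinder

TASK

Load the label reel on the turntable unwinder in this order: lay the reel flat on the platter, over its central boss; pull the spindle straight forward out of its spring clip, not upward, and stand it fully down in the socket in the boss; lower the cover disc over the spindle, plug down, flat onto the reel; and last put the hold-down collar over the spindle, down onto the disc's hub. Leave the empty cardboard core standing behind the work where it is.

Things in the scene. Friction and masses are not known exactly. Their poses are not given: they have to be found in the camera images.
- platter (a point): Unwinder, fixed: grey square housing, aluminium drum d 170 mm. The point: centre of the drum's flat top (platter), 50 mm above the table; z up. On it a dark boss, d 66, top d 58, 9 mm high, with the spindle socket on the axis: bore 21.4 mm, chamfered mouth, floor 30 mm below the platter face. A guide roller (d 26 mm, top 111 mm above the table) stands 128 mm from the axis along +x.
- reel_mid (a point): Label reel lying flat on the table: white paper ring with thin brown core, outer d 130, hole d 76, 60 mm high, 0.35 to 0.55 kg. Its 27 mm thick wall (middle 51.5 mm from the axis) can be pinched from above, one finger in the hole. The point is on the axis, half-way up; z is the axis.
- clip: Spindle's parking bracket, fixed: dark foot plate 75 x 70 mm, 10 mm high, a 90 mm high upright and a C-shaped spring clip, 70 to 86 mm above the table, round the spindle. Origin: on the table under the parked spindle's axis. The clip's mouth looks along the bracket's -x (forward), z up. A level pull of about 8 N (6 to 12) along -x frees the spindle within 25 mm.
- spindle_mid (a point): Spindle: plain round steel bar, d 20 mm, 140 mm long, both ends tapered to d 12 over 6 mm, 0.2 kg. Starts upright in the clip, lower end on the bracket's foot plate, 10 mm above the table; its upper 60 mm stand free above the clip. The point is half-way along; z is its axis. Fully down, its lower end is on the socket's floor.
- disc_mid (a point): Cover disc standing on the table: aluminium, d 116, 5 mm thick; black tapered plug below (d 54 to 60, 12 mm high, goes into the reel's hole), black grip hub above (d 44, 20 mm high); bore 24 mm right through; 37 mm high in all, 0.18 kg. The point is on the axis, half-way up; the hub's middle is 8.5 mm above it. z is the axis, towards the hub.
- collar_mid (a point): Hold-down collar standing on the table: small dark steel ring, outer d 40, bore 23.4, 24 mm high, 0.15 kg, either end up. The point is on the axis, half-way up; z is the axis.
- empty_core_mid (a point): Bystander, leave alone: an empty brown cardboard core tube, 84 mm diameter, 75 mm high, standing; the point is at its centre. (A shut carton and a pile of blank blue plates, both fixed, lie beyond the work, 0.74 m and more ahead of the robot; a roll of brown tape lies far out on the right.)
There are look-alikes about, which are no part of the job. Of the things that look like the part that bears reel_mid, take the one that is farthest to the robot's left at the start.

How it is judged:
By the outcome, as a careful person would: the job done as asked, in the order asked, and still so for the second after the job is handed in, with the robot touching nothing.
It also fails if it takes over 125 s, if anything falls off the work surface, if the arm or the gripper's body presses on something with over 40 N, if the wrist force passes 120 N, or if a joint passes its speed limit or range.

ROBOT

A 7-joint arm with a two-finger parallel gripper is mounted at the origin on the work surface. World frame = base frame: x ahead of the robot, y to its left, z up, the work surface at z = 0. Lengths are in m, angles in rad, forces in N, time in s.
With the tool pointing down it reaches from about 0.35 to 0.9 m from the base axis. Payload 19.9 kg.
Tool frame: the origin (TCP) lies at the very end of the fingers, on their centre line; the grasp point (between the pads) lies 19 mm behind it; z points along the fingers, x is the direction in which the jaws open and shut, and the axes are right-handed (so a half turn about z gives the same grasp; the last joint's range is limited). The gripper opens to 94 mm and grips with 3 to 60 N. Pads are 16 mm wide; open, the fingers measure 119 mm over their backs; the gripper's body (75 mm by 177 mm) begins 78 mm behind the grasp point.
Start: joints at [-0.042, 0.417, -0.01, 1.614, 0.005, 1.111, -0.053], TCP at [0.625, 0, 0.205] pointing down, gripper open.
Joint ranges: [-2.81, 2.81], [-0.39, 2.02], [-1.27, 1.25], [0.06, 2.57], [-1.19, 4.33], [0.19, 2], [-2.82, 2.82]. Speed limits (rad/s): [1.89, 1.89, 2.39, 2.39, 3.01, 3.01, 3.01].

INTERFACE

Orientations are given as a 3x3 rotation matrix whose columns are the frame's x, y, z axes.
In Python, from cell import bot gives the robot as it stands.
- The arm moves only by the tool carry_out, never from a script. Its argument "targets" is one flat list of numbers, 7 for each row, row after row: the shift along the world's x, y, z in m, then the turn, a rotation vector about the world's x, y, z in degrees, then the finger opening in m, from 0 to 0.094. In form: [tx, ty, tz, ax, ay, az, gripper, tx, ty, tz, ax, ay, az, gripper, ...]. A call has 1 to 20 rows; each row is the pose to reach, as a shift and turn from the pose measured when the call began; what a row does not reach only later rows make up. A row lasts 1/10 s, in which the tool goes at most 50 mm and 8.59 degrees, less where a joint would pass 70% of its speed; a pose out of reach is approached as far as the arm can. A call with a gripper value outside its range is refused whole. The fingers move at their own pace and stop on an object; "newtons" is the grip in N (left out, the last holds). Time passes only in rows, so rows that repeat a pose let the fingers close. It gives the time, the measured TCP pose, the force and the opening at its end, in the units of the state.
- bot.get_obs(): the state, without advancing time (a new reading comes with each control period).
- bot.grab_frame(name): name is "scene" or "side" or "wrist"; returns a dict with "frame" (480x640x3 uint8, blue, green, red), "mtx" (3x3 intrinsics, pixels), "eye" and "attitude" of the camera in the world; the wrist camera has in their place "hand_eye" (4x4, takes a point from camera to tool coordinates, whose origin is the TCP and whose axes are the tool frame's). Camera axes: x right, y up, looking along -z (the intrinsics and any distortion apply to the point x, -y, -z); pixel columns grow to the right and rows downward; lengths in m; the calibration is good to about 2 mm. A picture is of the moment at which its call begins: read the wrist's pose just before it. There is no depth.
- bot.close_job(): hands the job in, once; it reports no verdict.
Trained networks look in a picture, given as the dict that the camera call returned (one of the last four; its "shot" number tells which), for a name from the list of things; names that differ only in an ending like _2 or _b are one class to them, and where a whole thing is asked for, a point or a joint stands for the part that bears it (a point fixed in the world has none). Each returns a list of dicts, best first, with "p" (0 to 1); they miss things now and then, are a little off and sometimes report something else, mostly with a low value. They report only what shows in the picture. A call takes as long as a camera call. They do not tell look-alikes from the thing itself.
- bot.boxes_of(target, picture): "at" ([column, row] as shares, 0 to 1, of the picture: columns of its width, rows of its height, amid what is visible of it).
The state is a dict: "clock": time; "joint_positions": joint angles; "qd": joint speeds; "joint_efforts": joint torques, N m; "tcp_pos": TCP position; "orientation": TCP orientation; "wrist_force": force on the tool from outside, world axes, zero at the start; "wrist_torque": the same for the moment, N m; "width": finger opening in m.
Only numpy, scipy, OpenCV 4.12 (cv2) and the standard library are available. Lean on these libraries where they do the work, as an engineer would, in place of code of your own. Each camera call takes 0.05 s, during which the arm holds its last target.

## Working session

There is one attempt and no reset: what is moved stays moved. The work goes in short steps, Python scripts to look and compute and a tool call to move; the robot and the scene stay as the last step left them, time stands still between calls to the robot, and variables do not carry over. Pictures are saved under pics/ and viewed, and the job is handed in when it is done.

Besides the shell and the picture viewer there is one more tool, called by a JSON object that holds its "fn" and its "kwargs". carry_out: Moves the arm, as the interface text tells. Its arguments: {"type":"object","properties":{"targets":{"type":"array"},"newtons":{"type":"number"}},"required":["targets"]}

```bash
ls; mkdir -p pics
cat > h.py <<'E'
import numpy as np, cv2
from cell import bot
def snap(name,fn=None):
    o=bot.get_obs(); f=bot.grab_frame(name)
    if name=="wrist":
        T=np.eye(4);T[:3,:3]=o["orientation"];T[:3,3]=o["tcp_pos"]
        C=T@np.array(f["hand_eye"]); f["_C"]=C
    else:
        C=np.eye(4);C[:3,:3]=f["attitude"];C[:3,3]=f["eye"]; f["_C"]=C
    if fn: cv2.imwrite("pics/"+fn,f["frame"])
    return f
def ray(f,px):
    K=np.array(f["mtx"]);d=f.get("dist",None)
    p=cv2.undistortPoints(np.array([[px]],float),K,None if d is None else np.array(d))[0,0]
    v=f["_C"][:3,:3]@np.array([p[0],-p[1],-1.0]);return f["_C"][:3,3],v
def atz(f,px,z):
    c,v=ray(f,px);return c+v*(z-c[2])/v[2]
def proj(f,P):
    C=f["_C"];q=C[:3,:3].T@(np.array(P)-C[:3,3]);K=np.array(f["mtx"])
    q=np.array([q[0],-q[1],-q[2]]);u=K@q;return u[:2]/u[2]
def tri(rs):
    A=np.zeros((3,3));b=np.zeros(3)
    for c,v in rs:
        v=v/np.linalg.norm(v);P=np.eye(3)-np.outer(v,v);A+=P;b+=P@c
    return np.linalg.solve(A,b)
E
python3 - <<'E'
from h import *
print({k:np.round(v,3) for k,v in bot.get_obs().items()})
names=["platter","reel_mid","clip","spindle_mid","disc_mid","collar_mid","empty_core_mid"]
for c in ["scene","side","wrist"]:
    f=snap(c,c+"0.png"); print(c,[k for k in f], np.round(f["_C"],3).tolist(), np.round(f["mtx"],1).tolist())
    for n in names:
        print(n,[(np.round(np.array(d["at"])*[640,480]).tolist(),round(d["p"],2)) for d in bot.boxes_of(n,f)])
E
```

```text
pics
{'clock': np.float64(0.0), 'joint_positions': array([-0.041,  0.418, -0.01 ,  1.614,  0.005,  1.111, -0.053]), 'qd': array([ 0.002, -0.001,  0.001,  0.001,  0.001, -0.   , -0.001]), 'joint_efforts': array([ 4.0000e-03, -8.5126e+01,  6.4000e-01, -4.2599e+01, -4.9000e-02,
        1.9000e-02,  0.0000e+00]), 'tcp_pos': array([ 0.625, -0.   ,  0.205]), 'orientation': array([[ 1.   ,  0.   , -0.001],
       [ 0.   , -1.   , -0.   ],
       [-0.001,  0.   , -1.   ]]), 'wrist_force': array([-0.238, -0.681,  0.033]), 'wrist_torque': array([ 0.009,  0.013, -0.015]), 'width': np.float64(0.094)}
scene ['frame', 'mtx', 'eye', 'attitude', 'shot', '_C'] [[-0.697, -0.58, 0.421, 0.969], [0.717, -0.569, 0.403, 0.386], [0.006, 0.583, 0.813, 0.849], [0.0, 0.0, 0.0, 1.0]] [[513.1, 0.0, 316.7], [0.0, 513.1, 235.4], [0.0, 0.0, 1.0]]
platter [([340.0, 225.0], 0.82)]
reel_mid [([512.0, 243.0], 0.86), ([432.0, 269.0], 0.81), ([261.0, 372.0], 0.7), ([503.0, 349.0], 0.63)]
clip [([346.0, 359.0], 0.73)]
spindle_mid []
disc_mid [([227.0, 153.0], 0.71)]
collar_mid [([218.0, 224.0], 0.65)]
empty_core_mid [([23
[... 324 characters left out ...]
 186.0], 0.69), ([403.0, 250.0], 0.25)]
clip [([358.0, 198.0], 0.82)]
spindle_mid [([353.0, 175.0], 0.58)]
disc_mid [([308.0, 403.0], 0.83)]
collar_mid [([370.0, 333.0], 0.76)]
empty_core_mid [([402.0, 248.0], 0.64)]
wrist ['frame', 'mtx', 'hand_eye', 'shot', '_C'] [[1.0, 0.001, 0.001, 0.625], [-0.001, 0.964, 0.268, 0.077], [-0.0, -0.268, 0.964, 0.384], [0.0, 0.0, 0.0, 1.0]] [[369.2, 0.0, 317.9], [0.0, 369.2, 241.3], [0.0, 0.0, 1.0]]
platter [([166.0, 227.0], 0.88)]
reel_mid [([138.0, 40.0], 0.63)]
clip [([379.0, 29.0], 0.9)]
spindle_mid [([365.0, 7.0], 0.77)]
disc_mid [([230.0, 463.0], 0.59)]
collar_mid [([345.0, 369.0], 0.84)]
empty_core_mid [([462.0, 250.0], 0.83), ([168.0, 227.0], 0.68)]
```

View pics/scene0.png

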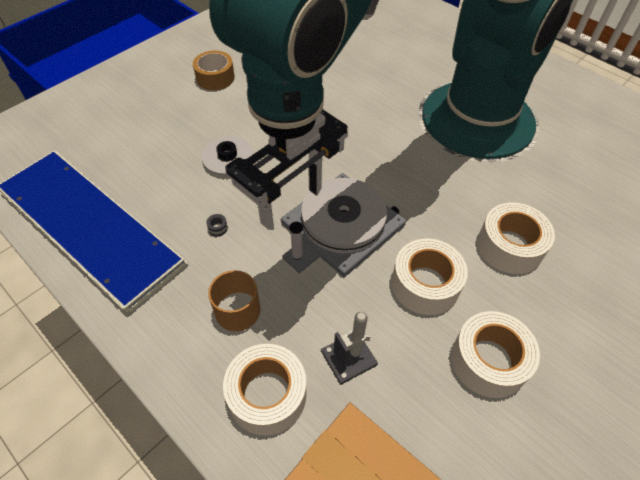

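View pics/side0.png

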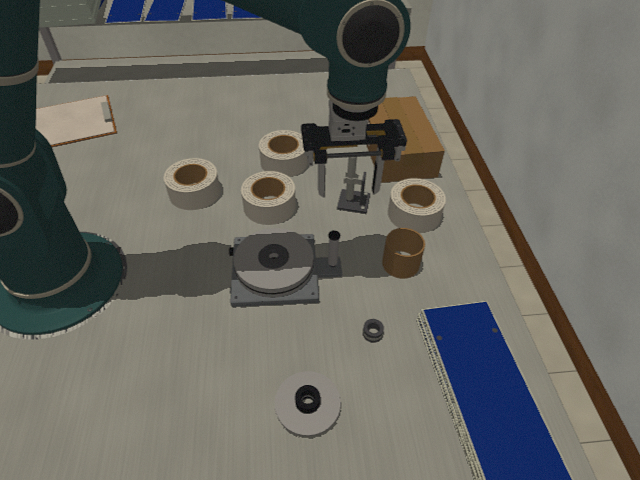

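View pics/wrist0.png

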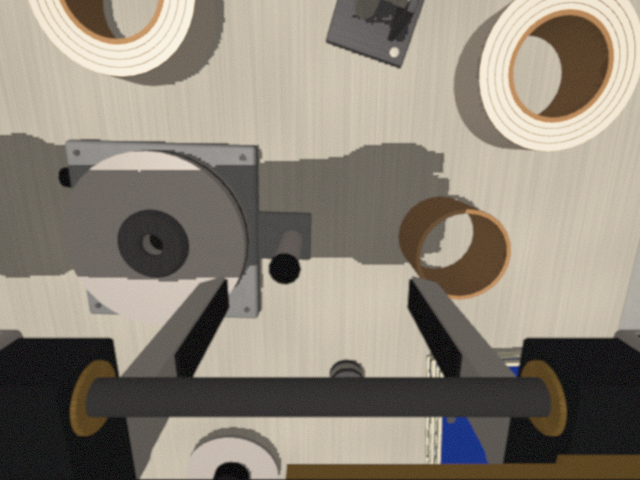

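Run:
```python
from h import *
s=snap("scene");d=snap("side");w=snap("wrist")
for n,ps,z in [("reel",[(497,346),(430,266),(519,230),(265,383)],.06)]:
    for p in ps: print(n,np.round(atz(s,p,z),3))
for p in [(283,145),(269,188),(192,174),(418,194)]: print("side reel",np.round(atz(d,p,.06),3))
print("platter",atz(s,(344,208),.059),atz(d,(274,255),.059),atz(w,(154,243),.059))
print("disc",atz(s,(227,150),.037),atz(d,(308,398),.037))
print("collar",atz(s,(216,219),.024),atz(d,(373,326),.024),atz(w,(346,370),.024))
print("core",atz(s,(234,286),.075),atz(d,(404,239),.075))
print("spindle top",atz(s,(361,317),.15), "plate corner?",[atz(s,p,.01)[:2].round(3) for p in [(322,352),(341,381),(377,360)]])
```

```text
reel [0.512 0.362 0.06 ]
reel [0.464 0.189 0.06 ]
reel [0.28  0.262 0.06 ]
reel [0.821 0.135 0.06 ]
side reel [0.51  0.355 0.06 ]
side reel [0.468 0.188 0.06 ]
side reel [0.279 0.256 0.06 ]
side reel [0.821 0.135 0.06 ]
platter [ 0.47374723 -0.01414597  0.059     ] [ 0.47157253 -0.02448715  0.059     ] [ 0.47469815 -0.01453139  0.059     ]
disc [ 0.52001396 -0.3204885   0.037     ] [ 0.51709973 -0.33424277  0.037     ]
collar [ 0.65431867 -0.19748374  0.024     ] [ 0.65679102 -0.19437245  0.024     ] [ 0.65600485 -0.17254364  0.024     ]
core [ 0.74502981 -0.02535907  0.075     ] [ 0.75041029 -0.01811161  0.075     ]
spindle top [0.66794441 0.19201517 0.15      ] plate corner? [array([0.705, 0.149]), array([0.72 , 0.207]), array([0.65 , 0.227])]
```

{"fn": "carry_out", "kwargs": {"targets": [-0.16, 0.35, 0.02, 0, 0, 0, 0.094, -0.16, 0.35, 0.02, 0, 0, 0, 0.094, -0.16, 0.35, 0.02, 0, 0, 0, 0.094, -0.16, 0.35, 0.02, 0, 0, 0, 0.094, -0.16, 0.35, 0.02, 0, 0, 0, 0.094, -0.16, 0.35, 0.02, 0, 0, 0, 0.094, -0.16, 0.35, 0.02, 0, 0, 0, 0.094, -0.16, 0.35, 0.02, 0, 0, 0, 0.094, -0.16, 0.35, 0.02, 0, 0, 0, 0.094, -0.16, 0.35, 0.02, 0, 0, 0, 0.094, -0.16, 0.35, 0.02, 0, 0, 0, 0.094, -0.16, 0.35, 0.02, 0, 0, 0, 0.094]}}

```text
clock: 2.55
tcp_pos: [0.4657, 0.3488, 0.2254]
orientation: [[1.0, -0.002, 0.0], [-0.002, -1.0, -0.0], [0.0, 0.0, -1.0]]
wrist_force: [1.0, 0.4, 1.4]
width: 0.0941
```

Run:
```python
from h import *
o=bot.get_obs();print(o["clock"],o["tcp_pos"],o["orientation"])
f=snap("wrist","w1.png")
s=snap("scene","s1.png")
d=snap("side","d1.png")
```

```text
2.55 [0.46572896 0.34880174 0.22539873] [[ 9.99998167e-01 -1.91329791e-03  7.30489928e-05]
 [-1.91327105e-03 -9.99998103e-01 -3.65995924e-04]
 [ 7.37491135e-05  3.65855491e-04 -9.99999930e-01]]
```

View pics/w1.png

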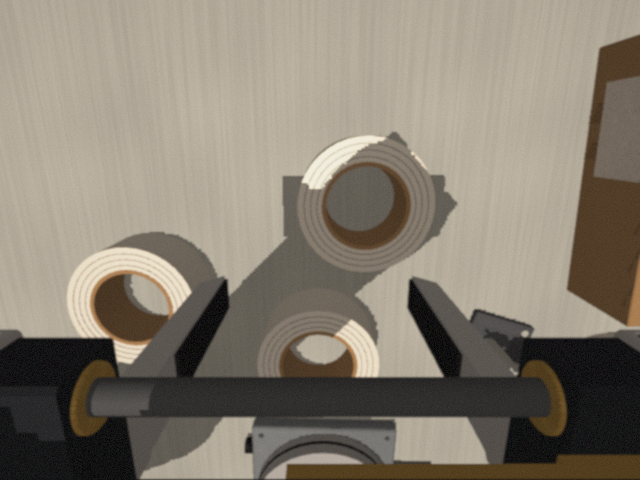

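View pics/s1.png

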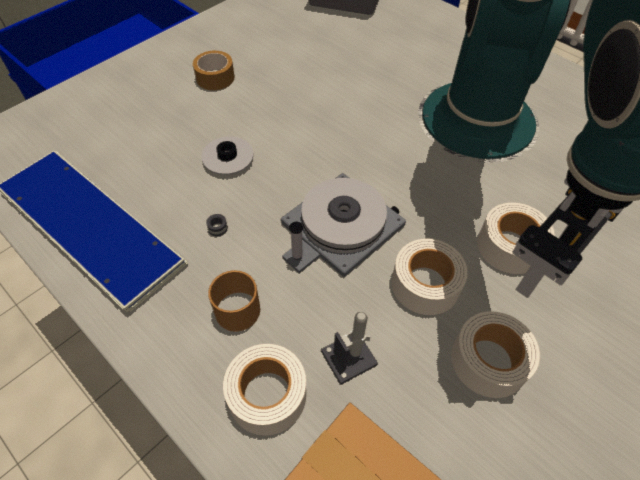

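View pics/d1.png

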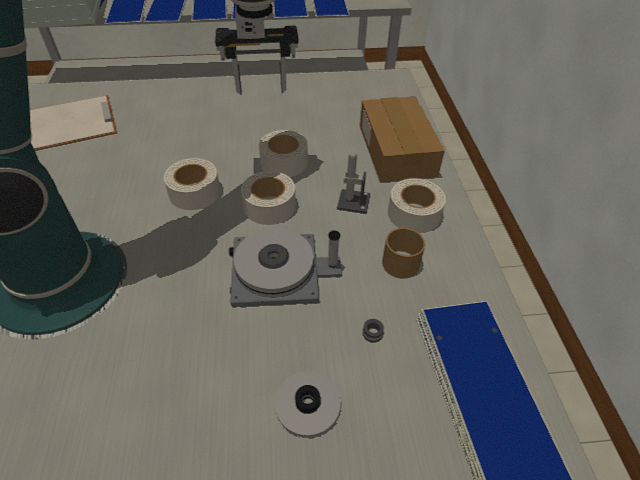

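```bash
cat >> h.py <<'E'
from scipy.optimize import least_squares
def circ(f,c,z,r,n=72):
    t=np.linspace(0,2*np.pi,n,endpoint=False)
    return np.array([proj(f,[c[0]+r*np.cos(a),c[1]+r*np.sin(a),z]) for a in t])
def fitbox(f,box,z,r,guess):
    """box l,r,t,b of circle radius r at height z"""
    def e(c):
        P=circ(f,c,z,r);return [P[:,0].min()-box[0],P[:,0].max()-box[1],P[:,1].min()-box[2],P[:,1].max()-box[3]]
    s=least_squares(e,guess,diff_step=1e-3);return s.x,np.round(s.fun,1)
def draw(f,fn,items,crop=None,sc=1):
    im=cv2.resize(f["frame"],None,fx=sc,fy=sc,interpolation=cv2.INTER_CUBIC)
    for c,z,r,col in items:
        cv2.polylines(im,[np.round((circ(f,c,z,r)+.5)*sc-.5).astype(int)],True,col,1)
    if crop: im=im[crop[1]*sc:crop[3]*sc,crop[0]*sc:crop[2]*sc]
    cv2.imwrite("pics/"+fn,im)
E
python3 - <<'E'
from h import *
f=snap("wrist")
c,r=fitbox(f,(297,437,135,272),.06,.065,(.51,.357));print(c,r)
draw(f,"w1r.png",[(c,.06,.065,(0,0,255)),(c,.06,.038,(0,255,0)),(c,0,.038,(255,255,0))],(260,100,480,300),3)
s=snap("scene");d=snap("side")
draw(s,"s1r.png",[(c,.06,.065,(0,0,255)),(c,.06,.038,(0,255,0))],(400,280,560,420),3)
E
```

```text
[0.51136901 0.36456395] [ 0.9 -0.9  0.1 -0.3]
```

View pics/w1r.png

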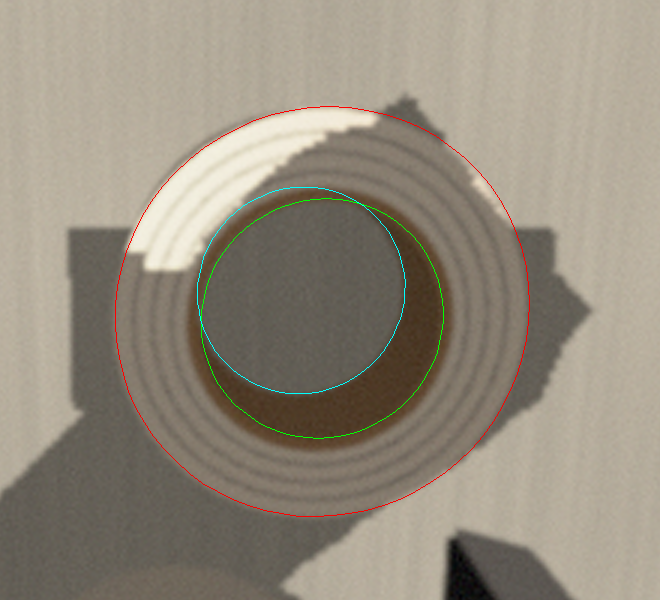

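View pics/s1r.png

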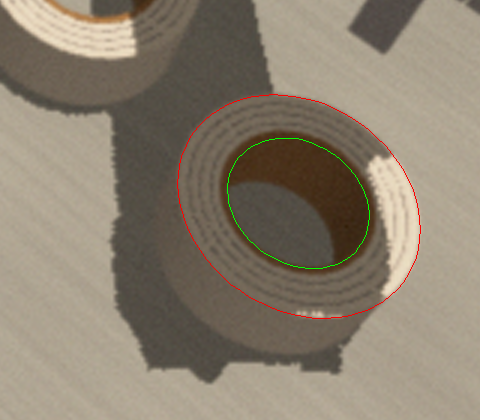

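{"fn": "carry_out", "kwargs": {"targets": [-0.006, 0.015, -0.04, 0, 0, 0, 0.06, -0.006, 0.015, -0.08, 0, 0, 0, 0.06, -0.006, 0.015, -0.12, 0, 0, 0, 0.06, -0.006, 0.015, -0.14, 0, 0, 0, 0.06, -0.006, 0.015, -0.16, 0, 0, 0, 0.06, -0.006, 0.015, -0.18, 0, 0, 0, 0.06, -0.006, 0.015, -0.195, 0, 0, 0, 0.06, -0.006, 0.015, -0.205, 0, 0, 0, 0.06, -0.006, 0.015, -0.205, 0, 0, 0, 0.06], "newtons": 50}}

```text
clock: 3.75
tcp_pos: [0.4587, 0.3644, 0.0194]
orientation: [[1.0, -0.0, -0.001], [-0.0, -1.0, -0.001], [-0.001, 0.001, -1.0]]
wrist_force: [-0.2, 0.1, 0.8]
width: 0.06
```

{"fn": "carry_out", "kwargs": {"targets": [0, 0, 0, 0, 0, 0, 0.01, 0, 0, 0, 0, 0, 0, 0.01, 0, 0, 0, 0, 0, 0, 0.01, 0, 0, 0, 0, 0, 0, 0.01, 0, 0, 0, 0, 0, 0, 0.01, 0, 0, 0, 0, 0, 0, 0.01, 0, 0, 0, 0, 0, 0, 0.01], "newtons": 50}}

```text
clock: 4.45
tcp_pos: [0.459, 0.3644, 0.0198]
orientation: [[1.0, -0.001, -0.001], [-0.001, -1.0, -0.001], [-0.001, 0.001, -1.0]]
wrist_force: [-1.0, -1.6, 5.9]
width: 0.0269
```

Run:
```python
from h import *
s=snap("scene");d=snap("side")
w=snap("wrist","w2.png")
c=(.474,-.0148)
it=[(c,.05,.085,(0,0,255)),(c,.059,.029,(0,255,0)),(c,.059,.0107,(255,255,0))]
draw(s,"s2p.png",it,(280,160,410,280),4)
draw(d,"d2p.png",it,(220,210,350,320),4)
```

```text
(no output)
```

View pics/s2p.png

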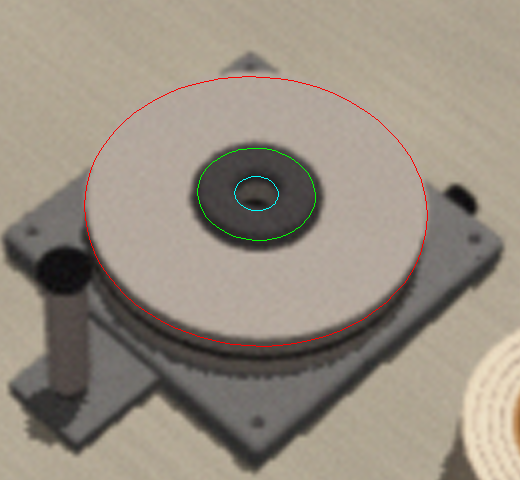

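View pics/d2p.png

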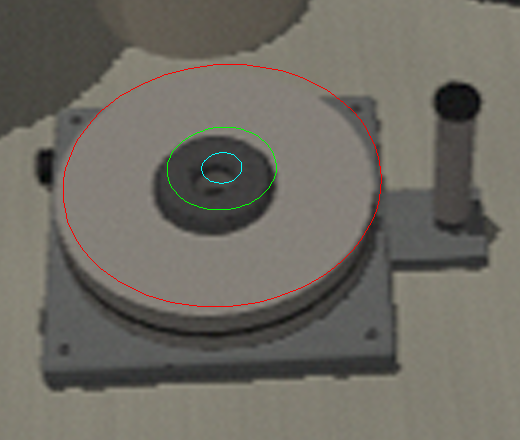

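View pics/w2.png

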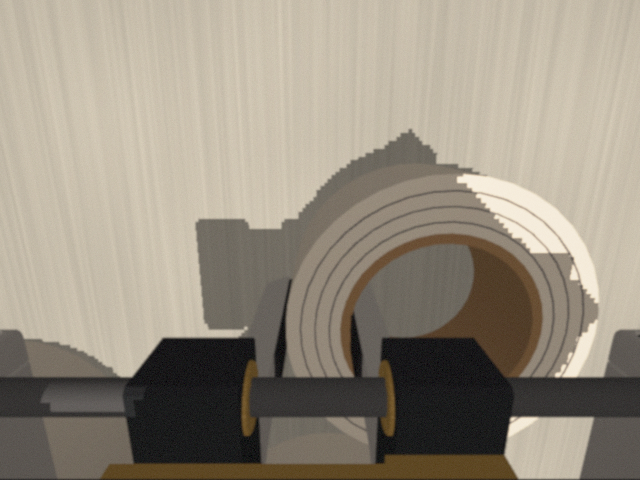

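{"fn": "carry_out", "kwargs": {"targets": [0, 0, 0.01, 0, 0, 0, 0.01, 0, 0, 0.03, 0, 0, 0, 0.01, 0, 0, 0.06, 0, 0, 0, 0.01, 0, 0, 0.09, 0, 0, 0, 0.01, -0.005, -0.03, 0.12, 0, 0, 0, 0.01, -0.01, -0.065, 0.13, 0, 0, 0, 0.01, -0.014, -0.1, 0.13, 0, 0, 0, 0.01, -0.018, -0.135, 0.13, 0, 0, 0, 0.01, -0.022, -0.17, 0.13, 0, 0, 0, 0.01, -0.026, -0.205, 0.13, 0, 0, 0, 0.01, -0.03, -0.24, 0.13, 0, 0, 0, 0.01, -0.034, -0.275, 0.13, 0, 0, 0, 0.01, -0.037, -0.31, 0.13, 0, 0, 0, 0.01, -0.037, -0.34, 0.13, 0, 0, 0, 0.01, -0.037, -0.365, 0.13, 0, 0, 0, 0.01, -0.037, -0.379, 0.13, 0, 0, 0, 0.01, -0.037, -0.379, 0.13, 0, 0, 0, 0.01]}}

```text
clock: 6.3
tcp_pos: [0.4216, -0.0162, 0.1502]
orientation: [[1.0, -0.003, -0.001], [-0.003, -1.0, -0.001], [-0.001, 0.001, -1.0]]
wrist_force: [0.5, 0.8, -3.7]
width: 0.0267
```

Run:
```python
from h import *
print(bot.get_obs()["tcp_pos"])
s=snap("scene","s3.png");d=snap("side","d3.png")
w=snap("wrist","w3.png")
```

```text
[ 0.42162934 -0.01616842  0.15018822]
```

View pics/s3.png

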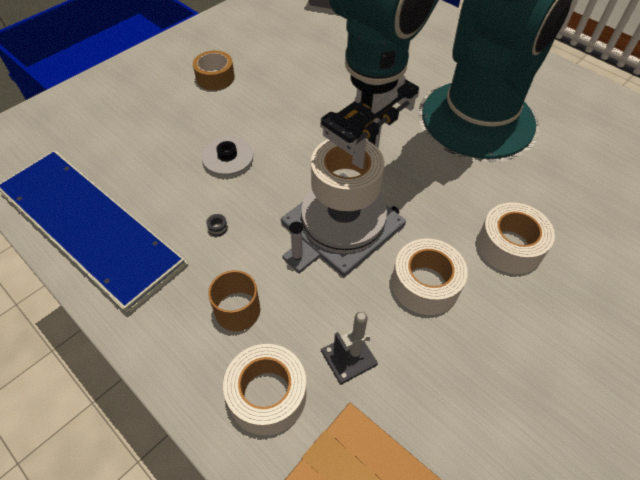

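View pics/d3.png

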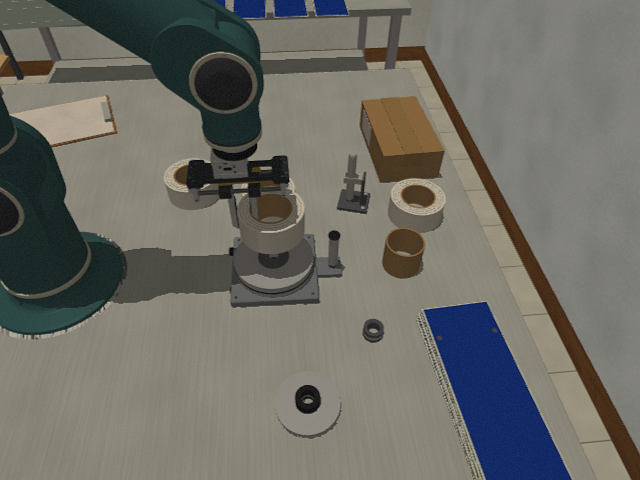

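View pics/w3.png

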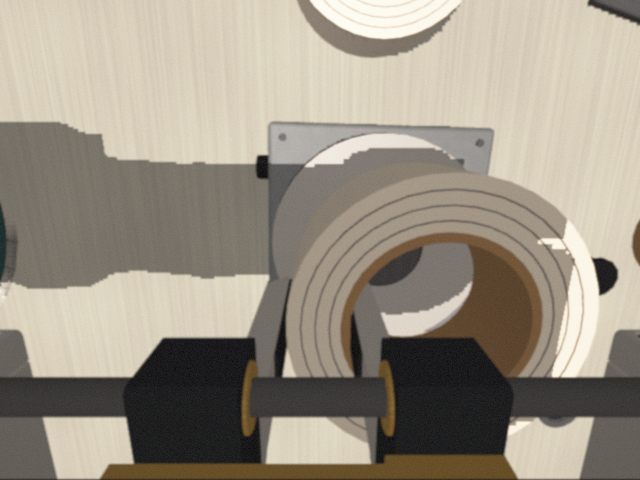

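Run:
```python
from h import *
s=snap("scene")
w=snap("wrist")
c=(.474,-.0148); q=(.4216+.052,-.0162)
it=[(c,.05,.085,(0,0,255)),(c,.059,.029,(0,255,0)),(c,.05,.033,(0,255,0)),(q,.191,.065,(255,0,0)),(q,.131,.038,(255,0,255))]
draw(w,"w3o.png",it,(230,100,630,400),2)
draw(s,"s3o.png",it,(280,110,430,280),4)
```

```text
(no output)
```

View pics/w3o.png

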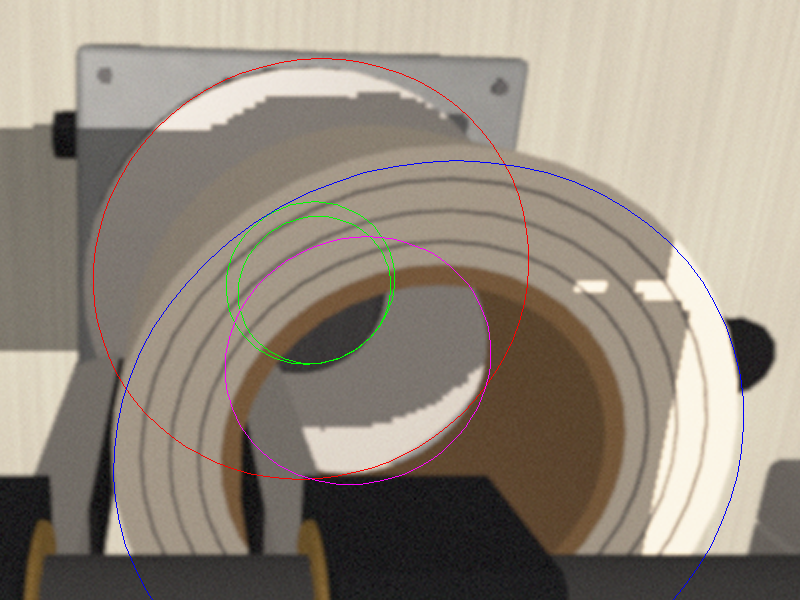

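View pics/s3o.png

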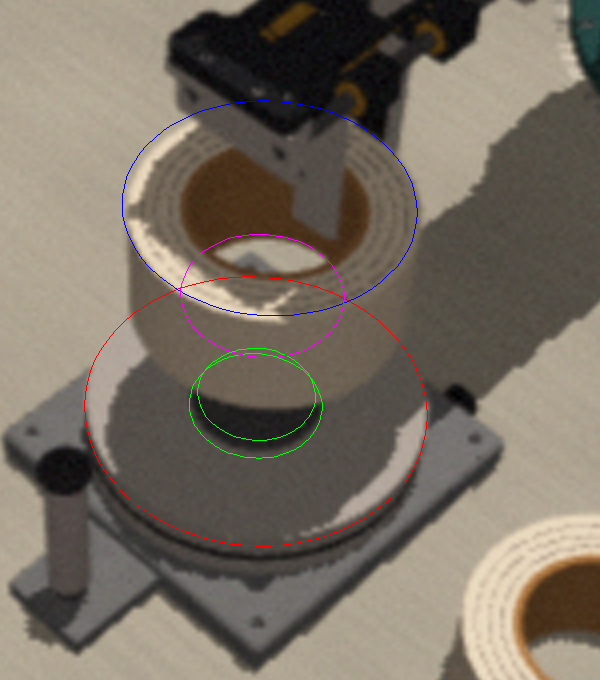

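```bash
cat >> h.py <<'E'
def edgefit(f,c,z,r,w=.008,ang=None,sgn=0,it=3,n=120,verbose=True):
    """refine centre of a circle of radius r at height z by radial gradient search. sgn: +1 bright outside, -1 bright inside"""
    g=cv2.GaussianBlur(cv2.cvtColor(f["frame"],cv2.COLOR_BGR2GRAY).astype(np.float32),(0,0),.8)
    c=np.array(c,float)
    for k in range(it):
        ww=w if k==0 else w*.6
        ts=np.linspace(0,2*np.pi,n,endpoint=False) if ang is None else np.radians(np.linspace(*ang,n))
        rr=np.arange(-ww,ww+1e-9,.0004); ob=[];T=[]
        for t in ts:
            P=np.array([proj(f,[c[0]+(r+q)*np.cos(t),c[1]+(r+q)*np.sin(t),z]) for q in rr],np.float32)
            v=cv2.remap(g,P[:,0].reshape(1,-1),P[:,1].reshape(1,-1),cv2.INTER_LINEAR)[0]
            d=np.gradient(v); d=d*sgn if sgn else abs(d)
            j=int(np.argmax(d))
            if d[j]>0.8: ob.append(rr[j]);T.append(t)
        ob=np.array(ob);T=np.array(T)
        s=least_squares(lambda p:(p[0]*np.cos(T)+p[1]*np.sin(T)+p[2]-ob)/.0007,[0,0,0],loss="cauchy")
        c=c+s.x[:2]
    res=np.abs(s.x[0]*np.cos(T)+s.x[1]*np.sin(T)+s.x[2]-ob)
    if verbose: print("edgefit",np.round(c,4),"dr",round(s.x[2],4),"inliers",(res<.001).sum(),"/",len(ts))
    return c
E
python3 - <<'E'
from h import *
s=snap("scene");w=snap("wrist")
c=(.474,-.0148); q=(.4736,-.0162)
print("scene platter");edgefit(s,c,.05,.085,sgn=-1)
print("scene reel");edgefit(s,q,.1904,.065,sgn=0);edgefit(s,q,.1904,.0365,sgn=0)
print("wrist platter");edgefit(w,c,.05,.085,ang=(60,200));
print("wrist reel");edgefit(w,q,.1904,.065,ang=(-30,200));edgefit(w,q,.1904,.038,ang=(-30,130));edgefit(w,q,.1304,.038,ang=(-100,10))
E
```

```text
scene platter
edgefit [ 0.4738 -0.0155] dr -0.0015 inliers 41 / 120
scene reel
edgefit [ 0.4751 -0.0091] dr -0.0021 inliers 46 / 120
edgefit [ 0.4719 -0.0137] dr 0.0042 inliers 78 / 120
wrist platter
edgefit [ 0.4688 -0.0171] dr -0.0015 inliers 79 / 120
wrist reel
edgefit [ 0.4719 -0.0199] dr -0.0008 inliers 46 / 120
edgefit [ 0.4729 -0.013 ] dr 0.0036 inliers 120 / 120
edgefit [ 0.4717 -0.0123] dr 0.0007 inliers 117 / 120
```

{"fn": "carry_out", "kwargs": {"targets": [0, -0.003, -0.02, 0, 0, 0, 0.01, 0, -0.003, -0.04, 0, 0, 0, 0.01, 0, -0.003, -0.06, 0, 0, 0, 0.01, 0, -0.003, -0.068, 0, 0, 0, 0.01, 0, -0.003, -0.073, 0, 0, 0, 0.01, 0, -0.003, -0.078, 0, 0, 0, 0.01, 0, -0.003, -0.078, 0, 0, 0, 0.01]}}

```text
clock: 7.35
tcp_pos: [0.4221, -0.0168, 0.0719]
orientation: [[1.0, 0.001, -0.001], [0.001, -1.0, -0.001], [-0.001, 0.001, -1.0]]
wrist_force: [-0.0, 0.3, -3.3]
width: 0.0267
```

Run:
```python
from h import *
s=snap("scene","s4.png");w=snap("wrist","w4.png")
```

```text
(no output)
```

View pics/w4.png

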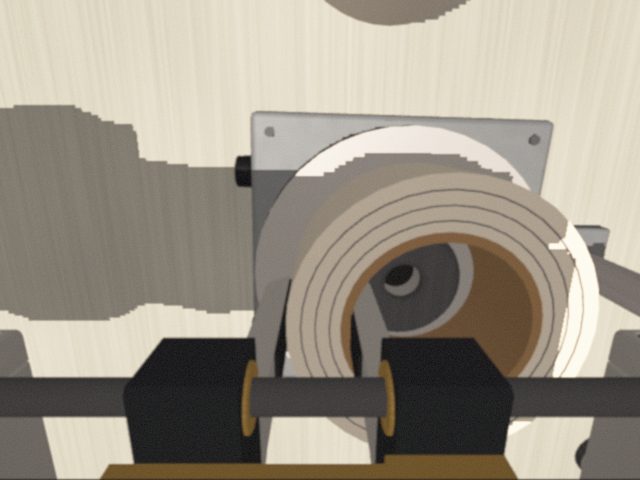

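{"fn": "carry_out", "kwargs": {"targets": [0, 0, -0.001, 0, 0, 0, 0.01, 0, 0, -0.0018, 0, 0, 0, 0.01, 0, 0, -0.0018, 0, 0, 0, 0.01]}}

```text
clock: 7.75
tcp_pos: [0.4224, -0.0169, 0.0706]
orientation: [[1.0, 0.0, 0.0], [0.0, -1.0, -0.001], [0.0, 0.001, -1.0]]
wrist_force: [-0.6, -0.4, -3.8]
width: 0.0267
```

Run:
```python
from h import *
w=snap("wrist")
o=bot.get_obs();print(o["tcp_pos"],o["wrist_force"])
for a in [(.472,-.014),(.470,-.017)]:
  edgefit(w,a,.059,.0107,w=.005)
  edgefit(w,a,.059,.0107,w=.005,sgn=1)
edgefit(w,(.472,-.016),.05,.085,ang=(60,200))
edgefit(w,(.472,-.016),.051,.038,ang=(-100,30),w=.004)
```

```text
[ 0.42235504 -0.01691026  0.07060261] [-1.03317325  0.37035106 -3.99706227]
edgefit [ 0.4685 -0.0152] dr -0.0014 inliers 101 / 120
edgefit [ 0.4696 -0.0166] dr -0.0002 inliers 84 / 120
edgefit [ 0.4686 -0.0153] dr -0.0015 inliers 103 / 120
edgefit [ 0.4697 -0.0166] dr -0.0002 inliers 85 / 120
edgefit [ 0.4708 -0.0203] dr 0.0022 inliers 104 / 120
edgefit [ 0.4722 -0.0159] dr 0.0005 inliers 116 / 120
```

{"fn": "carry_out", "kwargs": {"targets": [0, 0, -0.001, 0, 0, 0, 0.01, 0, 0, -0.0015, 0, 0, 0, 0.01, 0, 0, -0.0015, 0, 0, 0, 0.01]}}

```text
clock: 8.1
tcp_pos: [0.4225, -0.0169, 0.0698]
orientation: [[1.0, 0.0, 0.0], [0.0, -1.0, -0.001], [0.0, 0.001, -1.0]]
wrist_force: [-8.5, -0.2, 19.4]
width: 0.0269
```

{"fn": "carry_out", "kwargs": {"targets": [0, 0, 0, 0, 0, 0, 0.035, 0, 0, 0, 0, 0, 0, 0.04, 0, 0, 0, 0, 0, 0, 0.05, 0, 0, 0, 0, 0, 0, 0.05, 0, 0, 0.02, 0, 0, 0, 0.05, 0, 0, 0.05, 0, 0, 0, 0.05, 0, 0, 0.1, 0, 0, 0, 0.05, 0, 0, 0.14, 0, 0, 0, 0.05, 0, 0, 0.14, 0, 0, 0, 0.05]}}

```text
clock: 9.0
tcp_pos: [0.4248, -0.0169, 0.2144]
orientation: [[1.0, 0.0, 0.008], [0.0, -1.0, -0.0], [0.008, 0.0, -1.0]]
wrist_force: [0.3, -0.2, -1.3]
width: 0.05
```

Run:
```python
from h import *
s=snap("scene","s5.png");w=snap("wrist","w5.png");d=snap("side","d5.png")
```

```text
(no output)
```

View pics/w5.png

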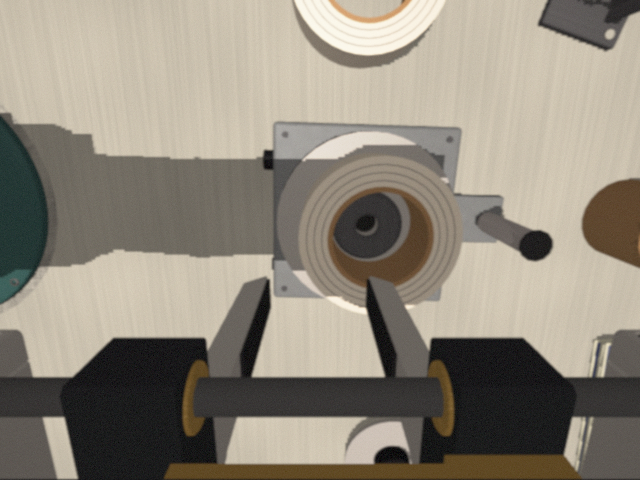

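View pics/s5.png

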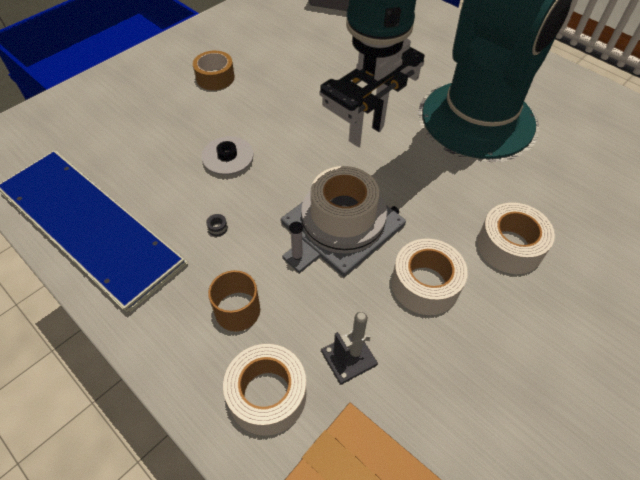

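{"fn": "carry_out", "kwargs": {"targets": [0.235, 0.167, 0.036, 0, 0, 0, 0.06, 0.235, 0.167, 0.036, 0, 0, 0, 0.06, 0.235, 0.167, 0.036, 0, 0, 0, 0.06, 0.235, 0.167, 0.036, 0, 0, 0, 0.06, 0.235, 0.167, 0.036, 0, 0, 0, 0.06, 0.235, 0.167, 0.036, 0, 0, 0, 0.06, 0.235, 0.167, 0.036, 0, 0, 0, 0.06, 0.235, 0.167, 0.036, 0, 0, 0, 0.06, 0.235, 0.167, 0.036, 0, 0, 0, 0.06]}}

```text
clock: 10.05
tcp_pos: [0.6563, 0.1492, 0.2441]
orientation: [[1.0, -0.0, -0.002], [-0.0, -1.0, -0.001], [-0.002, 0.001, -1.0]]
wrist_force: [-0.6, -0.8, 1.5]
width: 0.06
```

Run:
```python
from h import *
w=snap("wrist","w6.png")
s=snap("scene")
print(bot.boxes_of("spindle_mid",w),bot.boxes_of("clip",w))
cv2.imwrite("pics/s6z.png",cv2.resize(s["frame"][290:400,290:410],None,fx=5,fy=5,interpolation=cv2.INTER_CUBIC))
cv2.imwrite("pics/w6z.png",cv2.resize(w["frame"][90:310,210:470],None,fx=3,fy=3,interpolation=cv2.INTER_CUBIC))
```

```text
[{'at': [0.5131, 0.3827], 'p': 0.83}] [{'at': [0.5378, 0.3594], 'p': 0.85}]
```

View pics/w6z.png

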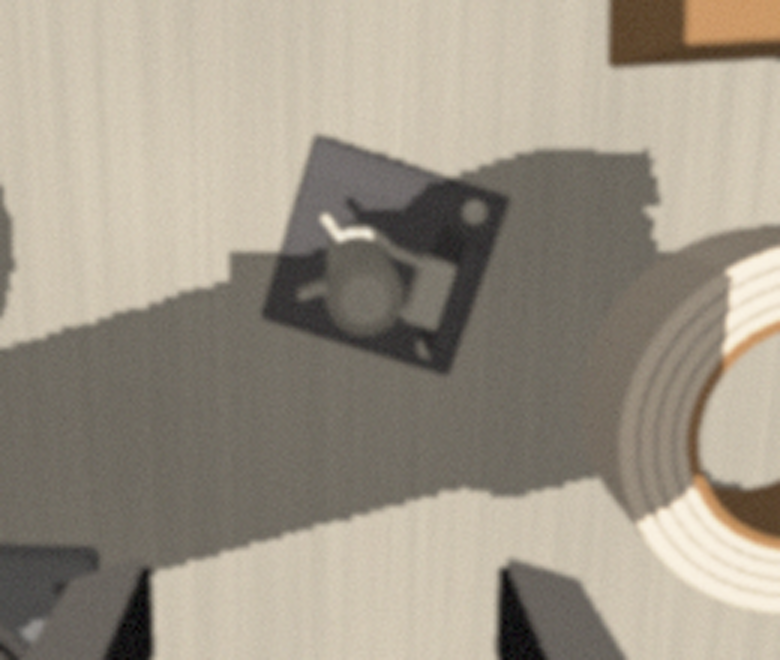

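View pics/s6z.png

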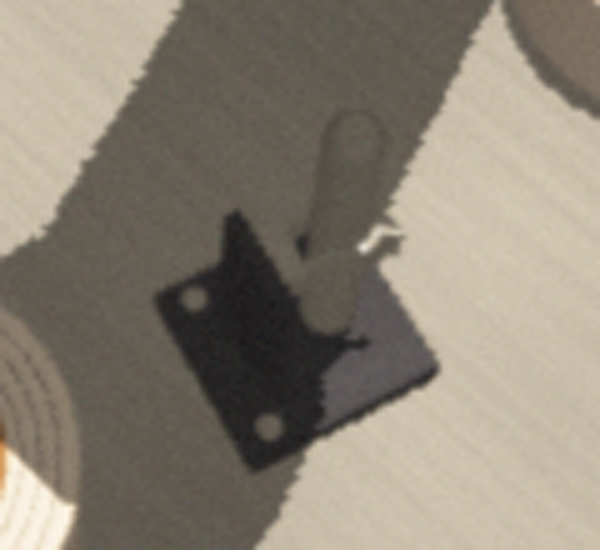

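Run:
```python
from h import *
w=snap("wrist")
co=[np.array([210,90])+(np.array(p)+.5)/3-.5 for p in [(317,135),(508,200),(447,374),(263,317)]]
W=[atz(w,p,.01)[:2] for p in co];print(np.round(W,4))
for a,b in [(0,1),(3,2),(0,3),(1,2)]:
    v=W[b]-W[a];print(np.linalg.norm(v),np.degrees(np.arctan2(v[1],v[0])))
t=np.array([210,90])+np.array([366,290])/3; print("top",atz(w,t,.147),"body",atz(w,np.array([210,90])+np.array([364,288])/3,.144))
s=snap("scene")
for p,z in [((357,135),.15),((355,139),.146)]:
    print("scene top",atz(s,np.array([290,290])+np.array(p)/5,z))
edgefit(s,(.667,.192),.144,.010,w=.005); edgefit(w,(.667,.192),.144,.010,w=.005)
co=[np.array([290,290])+np.array(p)/5 for p in [(157,298),(256,470),(438,372),(378,262)]]
W=[atz(s,p,.01)[:2] for p in co];print(np.round(W,4))
```

```text
[[0.6539 0.2307]
 [0.7235 0.2079]
 [0.7031 0.1433]
 [0.6334 0.1652]]
0.07327029557442262 -18.206956590466653
0.07299656527991369 -17.42902230252403
0.06870191273000044 -107.34805734984565
0.06770725933944714 -107.57279131616889
top [0.66719975 0.19200403 0.147     ] body [0.66680437 0.19213158 0.144     ]
scene top [0.66752286 0.19244608 0.15      ]
scene top [0.66723039 0.19179114 0.146     ]
edgefit [0.6686 0.1932] dr 0.0019 inliers 39 / 120
edgefit [0.6663 0.1928] dr 0.002 inliers 94 / 120
[[0.7029 0.1454]
 [0.7236 0.2112]
 [0.6551 0.2326]
 [0.6391 0.1915]]
```

{"fn": "carry_out", "kwargs": {"targets": [0.0107, 0.0428, -0.03, 0, 0, -8, 0.06, 0.0107, 0.0428, -0.05, 0, 0, -16, 0.06, 0.0107, 0.0428, -0.06, 0, 0, -17.5, 0.06, 0.0107, 0.0428, -0.065, 0, 0, -17.5, 0.06, 0.0107, 0.0428, -0.065, 0, 0, -17.5, 0.06, 0.0107, 0.0428, -0.065, 0, 0, -17.5, 0.06]}}

```text
clock: 10.95
tcp_pos: [0.6682, 0.1917, 0.1819]
orientation: [[0.954, -0.3, 0.002], [-0.3, -0.954, -0.0], [0.002, -0.0, -1.0]]
wrist_force: [0.4, 0.6, 0.3]
width: 0.06
```

Run:
```python
from h import *
w=snap("wrist","w7.png")
print(bot.get_obs()["tcp_pos"])
for z in (.108,.127,.15): print(z,proj(w,[*bot.get_obs()["tcp_pos"][:2],z]))
cv2.imwrite("pics/w7z.png",cv2.resize(w["frame"][90:330,210:430],None,fx=3,fy=3,interpolation=cv2.INTER_CUBIC))
```

```text
[0.66824242 0.1919251  0.18192125]
0.108 [317.68855345 250.58348194]
0.127 [317.70952172 258.90994701]
0.15 [317.73949917 270.81394723]
```

View pics/w7z.png

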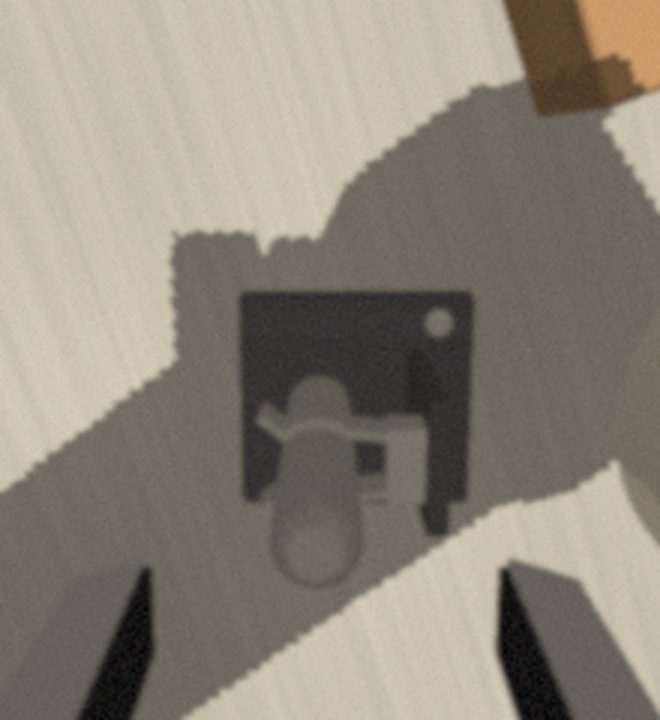

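{"fn": "carry_out", "kwargs": {"targets": [-0.001, -0.0005, -0.03, 0, 0, 0, 0.05, -0.001, -0.0005, -0.055, 0, 0, 0, 0.05, -0.001, -0.0005, -0.073, 0, 0, 0, 0.05, -0.001, -0.0005, -0.073, 0, 0, 0, 0.05, -0.001, -0.0005, -0.073, 0, 0, 0, 0.05]}}

```text
clock: 11.5
tcp_pos: [0.6678, 0.1913, 0.1101]
orientation: [[0.954, -0.3, 0.003], [-0.3, -0.954, 0.0], [0.002, -0.001, -1.0]]
wrist_force: [-0.3, -1.1, 0.8]
width: 0.0499
```

{"fn": "carry_out", "kwargs": {"targets": [0, 0, 0, 0, 0, 0, 0.025, 0, 0, 0, 0, 0, 0, 0.021, 0, 0, 0, 0, 0, 0, 0.01, 0, 0, 0, 0, 0, 0, 0.005, 0, 0, 0, 0, 0, 0, 0.005, 0, 0, 0, 0, 0, 0, 0.005, 0, 0, 0, 0, 0, 0, 0.005], "newtons": 55}}

```text
clock: 12.2
tcp_pos: [0.6677, 0.1915, 0.1104]
orientation: [[0.954, -0.3, 0.003], [-0.3, -0.954, 0.0], [0.002, -0.001, -1.0]]
wrist_force: [-1.9, 1.6, 6.7]
width: 0.019
```

{"fn": "carry_out", "kwargs": {"targets": [-0.0038, 0.0012, 0, 0, 0, 0, 0.005, -0.0076, 0.0024, 0, 0, 0, 0, 0.005, -0.0115, 0.0036, 0, 0, 0, 0, 0.005, -0.0153, 0.0048, 0, 0, 0, 0, 0.005, -0.019, 0.006, 0, 0, 0, 0, 0.005, -0.023, 0.0072, 0, 0, 0, 0, 0.005, -0.027, 0.0084, 0, 0, 0, 0, 0.005, -0.0305, 0.0096, 0, 0, 0, 0, 0.005, -0.038, 0.012, 0, 0, 0, 0, 0.005, -0.047, 0.0148, 0, 0, 0, 0, 0.005, -0.057, 0.018, 0, 0, 0, 0, 0.005, -0.057, 0.018, 0, 0, 0, 0, 0.005]}}

```text
clock: 13.4
tcp_pos: [0.6091, 0.2106, 0.1104]
orientation: [[0.954, -0.298, 0.002], [-0.298, -0.954, 0.001], [0.002, -0.001, -1.0]]
wrist_force: [0.4, 0.4, -1.9]
width: 0.0191
```

Run:
```python
from h import *
w=snap("wrist","w8.png")
s=snap("scene","s8.png");d=snap("side","d8.png")
cv2.imwrite("pics/w8z.png",cv2.resize(w["frame"][90:330,210:430],None,fx=3,fy=3,interpolation=cv2.INTER_CUBIC))
a=cv2.resize(s["frame"][270:400,300:440],None,fx=4,fy=4,interpolation=cv2.INTER_CUBIC)
cv2.imwrite("pics/s8z.png",a)
cv2.imwrite("pics/d8z.png",cv2.resize(d["frame"][100:230,280:420],None,fx=4,fy=4,interpolation=cv2.INTER_CUBIC))
```

```text
(no output)
```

View pics/w8.png

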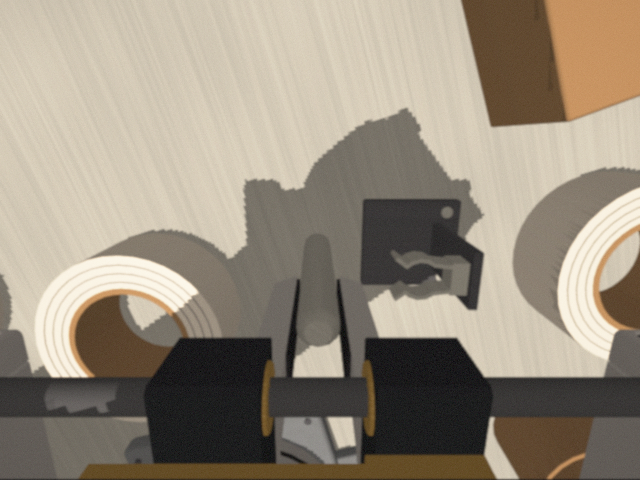

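View pics/s8z.png

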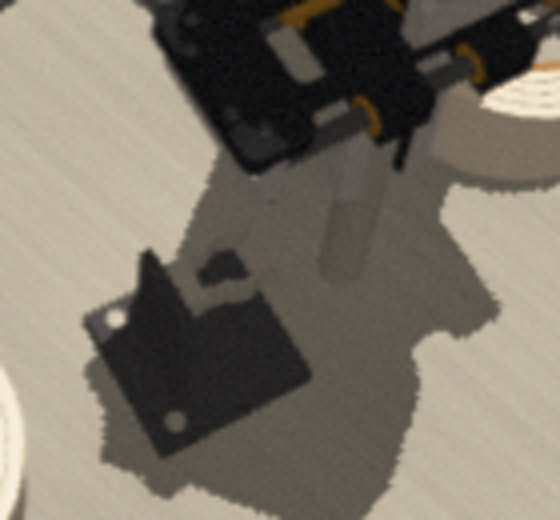

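View pics/d8z.png

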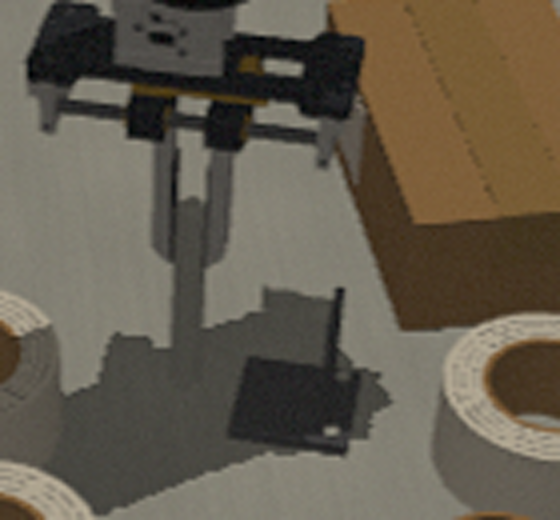

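```bash
python3 - <<'E'
from h import *
w=snap("wrist");s=snap("scene");d=snap("side")
o=bot.get_obs();x,y,_=o["tcp_pos"];c=(x,y);print(o["tcp_pos"])
it=[(c,.01,.006,(0,0,255)),(c,.016,.01,(0,255,0)),(c,.144,.01,(0,255,0)),(c,.15,.006,(0,0,255))]
draw(w,"w8o.png",it,(260,200,380,360),4)
draw(s,"s8o.png",it,(340,300,420,350),6)
draw(d,"d8o.png",it,(300,140,360,210),6)
E
python3 -c "
import cv2,numpy as np
a=cv2.imread('pics/w8o.png');b=cv2.imread('pics/d8o.png');H=max(a.shape[0],b.shape[0])
a=np.pad(a,((0,H-a.shape[0]),(0,0),(0,0)));b=np.pad(b,((0,H-b.shape[0]),(0,0),(0,0)));m=np.hstack([a,b]);print(m.shape)
m=cv2.resize(m,None,fx=min(1,800/m.shape[1],600/m.shape[0]),fy=min(1,800/m.shape[1],600/m.shape[0]));cv2.imwrite('pics/m8.png',m)"
```

```text
[0.61101891 0.20928298 0.11037693]
(640, 840, 3)
```

View pics/m8.png

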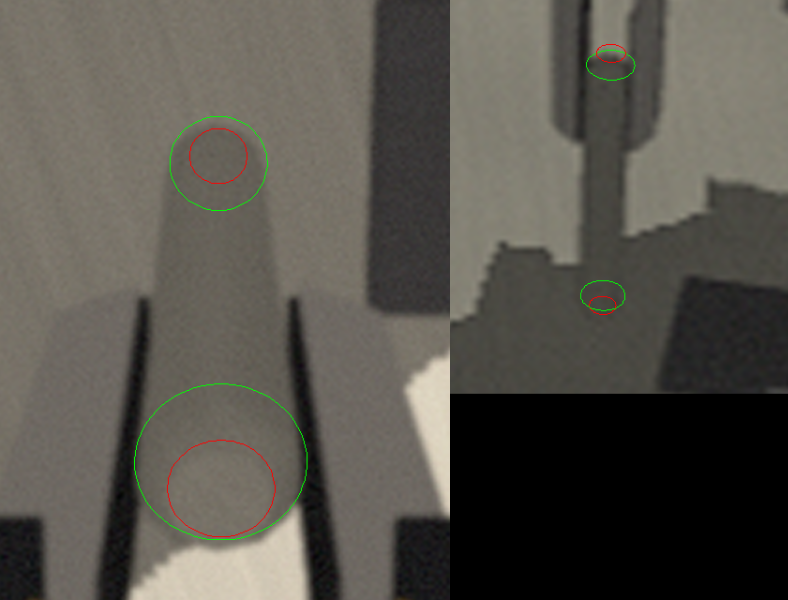

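View pics/s8o.png

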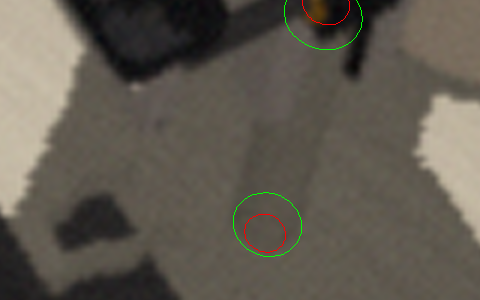

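{"fn": "carry_out", "kwargs": {"targets": [0, 0, 0.03, 0, 0, 0, 0.005, 0, 0, 0.07, 0, 0, 0, 0.005, 0, 0, 0.11, 0, 0, 4, 0.005, -0.01, -0.02, 0.13, 0, 0, 8, 0.005, -0.03, -0.055, 0.13, 0, 0, 12, 0.005, -0.05, -0.09, 0.13, 0, 0, 16, 0.005, -0.07, -0.125, 0.13, 0, 0, 17.4, 0.005, -0.09, -0.16, 0.13, 0, 0, 17.4, 0.005, -0.11, -0.195, 0.13, 0, 0, 17.4, 0.005, -0.13, -0.23, 0.13, 0, 0, 17.4, 0.005, -0.141, -0.25, 0.125, 0, 0, 17.4, 0.005, -0.141, -0.25, 0.12, 0, 0, 17.4, 0.005, -0.141, -0.25, 0.12, 0, 0, 17.4, 0.005, -0.141, -0.25, 0.12, 0, 0, 17.4, 0.005]}}

```text
clock: 15.1
tcp_pos: [0.4704, -0.04, 0.2304]
orientation: [[1.0, -0.0, 0.002], [-0.0, -1.0, 0.001], [0.002, -0.001, -1.0]]
wrist_force: [-0.4, -0.4, -1.8]
width: 0.019
```

Run:
```python
from h import *
w=snap("wrist","w9.png");s=snap("scene","s9.png")
o=bot.get_obs();print(o["tcp_pos"],o["orientation"])
cv2.imwrite("pics/w9z.png",cv2.resize(w["frame"][130:350,220:480],None,fx=3,fy=3,interpolation=cv2.INTER_CUBIC))
```

```text
[ 0.47044469 -0.03994263  0.23045821] [[ 9.99996807e-01  2.19587126e-04  2.51755047e-03]
 [ 2.16659509e-04 -9.99999300e-01  1.16309696e-03]
 [ 2.51780411e-03 -1.16254780e-03 -9.99996155e-01]]
```

View pics/w9z.png

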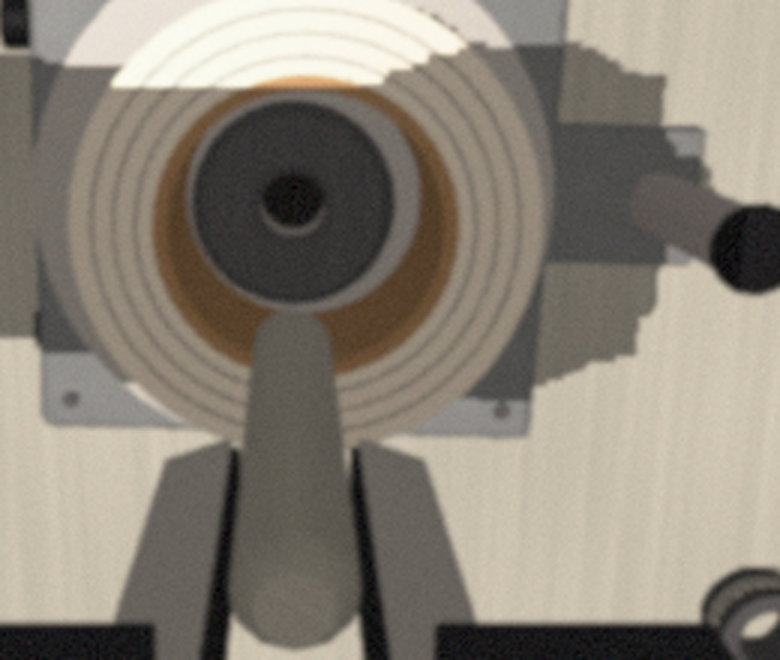

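Run:
```python
from h import *
w=snap("wrist");o=bot.get_obs();t=o["tcp_pos"]
print(t,atz(w,(317.5,196.5),.059))
edgefit(w,(.471,-.015),.059,.0107,w=.004);edgefit(w,(.471,-.015),.05,.033,w=.004);edgefit(w,(.471,-.015),.05,.033,w=.004,sgn=1)
edgefit(w,(.471,-.015),.11,.0385,w=.005)
R=o["orientation"]
for L in (.1004,.0944): 
  b=t+R[:,2]*L; print(proj(w,b))
for c in [(.471,-.017)]:
  draw(w,"w9o.png",[(c,.059,.0107,(0,0,255)),(c,.05,.033,(0,255,0)),(c,.05,.085,(255,0,0)),((t+R[:,2]*.1)[:2],t[2]-.1,.006,(0,0,255)),((t+R[:,2]*.1)[:2],t[2]-.094,.01,(0,255,0))],(220,130,480,330),3)
```

```text
[ 0.470409   -0.04005794  0.23046123] [ 0.47028019 -0.01550887  0.059     ]
edgefit [ 0.47  -0.015] dr -0.002 inliers 120 / 120
edgefit [ 0.4702 -0.0181] dr -0.0002 inliers 120 / 120
edgefit [ 0.4702 -0.0181] dr -0.0002 inliers 120 / 120
edgefit [ 0.4731 -0.0164] dr 0.003 inliers 99 / 120
[318.15103308 241.06613807]
[318.15434416 243.14925717]
```

View pics/w9o.png

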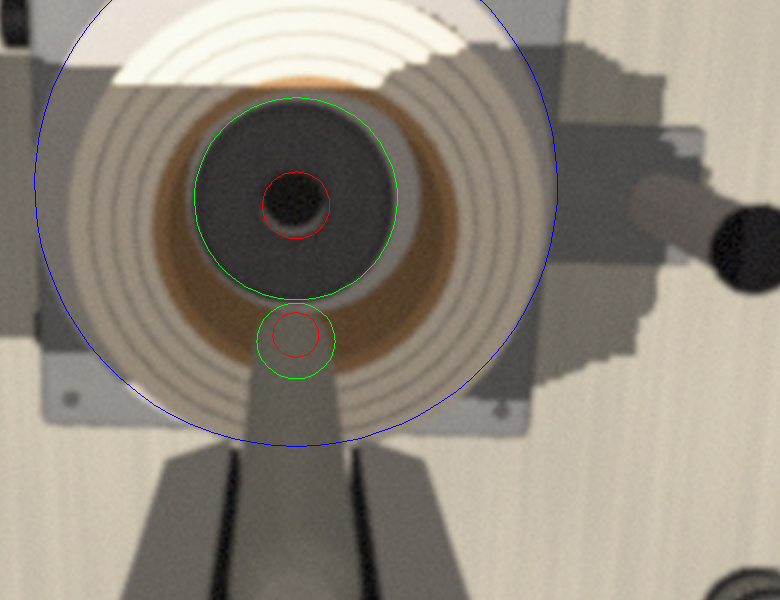

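{"fn": "carry_out", "kwargs": {"targets": [0.0005, 0.012, 0, 0, 0, 0, 0.005, 0.0005, 0.024, 0, 0, 0, 0, 0.005, 0.0005, 0.024, -0.02, 0, 0, 0, 0.005, 0.0005, 0.024, -0.045, 0, 0, 0, 0.005, 0.0005, 0.024, -0.06, 0, 0, 0, 0.005, 0.0005, 0.024, -0.066, 0, 0, 0, 0.005, 0.0005, 0.024, -0.066, 0, 0, 0, 0.005, 0.0005, 0.024, -0.066, 0, 0, 0, 0.005]}}

```text
clock: 16.05
tcp_pos: [0.4713, -0.0156, 0.1651]
orientation: [[1.0, 0.001, 0.003], [0.001, -1.0, 0.001], [0.003, -0.001, -1.0]]
wrist_force: [-0.6, -0.5, -0.7]
width: 0.0192
```

Run:
```python
from h import *
w=snap("wrist","w10.png");s=snap("scene","s10.png")
o=bot.get_obs();print(o["tcp_pos"],o["wrist_force"],o["orientation"][:,2])
cv2.imwrite("pics/w10z.png",cv2.resize(w["frame"][150:350,220:420],None,fx=3,fy=3,interpolation=cv2.INTER_CUBIC))
cv2.imwrite("pics/s10z.png",cv2.resize(s["frame"][130:270,280:420],None,fx=4,fy=4,interpolation=cv2.INTER_CUBIC))
```

```text
[ 0.47136854 -0.01584159  0.16526696] [ 0.02563525  0.26346958 -2.60430412] [ 0.00380973  0.0012724  -0.99999193]
```

View pics/w10z.png

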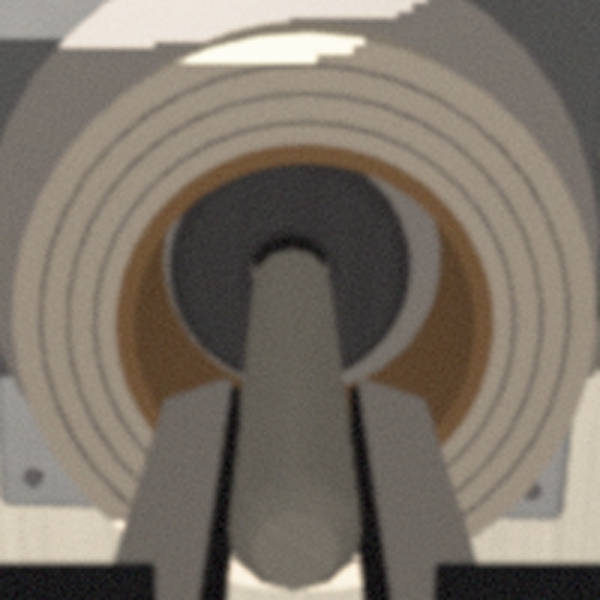

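View pics/s10z.png

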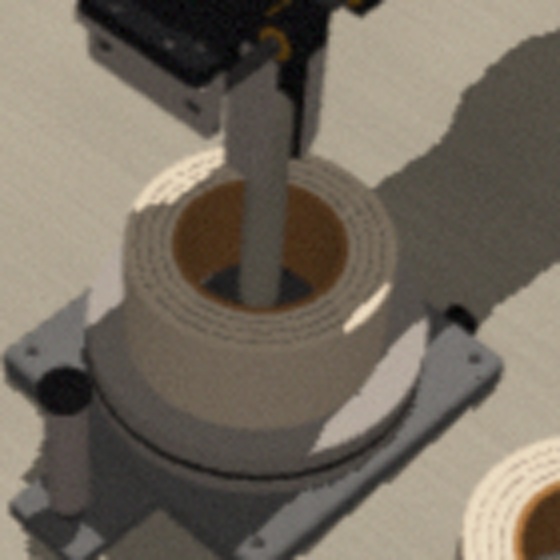

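{"fn": "carry_out", "kwargs": {"targets": [0, 0, -0.004, 0, 0, 0, 0.005, 0, 0, -0.008, 0, 0, 0, 0.005, 0, 0, -0.011, 0, 0, 0, 0.005, 0, 0, -0.014, 0, 0, 0, 0.005, 0, 0, -0.014, 0, 0, 0, 0.005]}}

```text
clock: 16.65
tcp_pos: [0.4711, -0.0159, 0.1508]
orientation: [[1.0, 0.0, 0.003], [0.0, -1.0, 0.001], [0.003, -0.001, -1.0]]
wrist_force: [0.5, 0.3, -2.0]
width: 0.0189
```

{"fn": "carry_out", "kwargs": {"targets": [0, 0, -0.004, 0, 0, 0, 0.005, 0, 0, -0.008, 0, 0, 0, 0.005, 0, 0, -0.012, 0, 0, 0, 0.005, 0, 0, -0.016, 0, 0, 0, 0.005, 0, 0, -0.02, 0, 0, 0, 0.005, 0, 0, -0.02, 0, 0, 0, 0.005]}}

```text
clock: 17.25
tcp_pos: [0.4708, -0.0159, 0.1302]
orientation: [[1.0, 0.0, 0.002], [0.0, -1.0, 0.001], [0.002, -0.001, -1.0]]
wrist_force: [-0.2, 0.9, -1.1]
width: 0.019
```

{"fn": "carry_out", "kwargs": {"targets": [0, 0, -0.003, 0, 0, 0, 0.005, 0, 0, -0.006, 0, 0, 0, 0.005, 0, 0, -0.008, 0, 0, 0, 0.005, 0, 0, -0.0095, 0, 0, 0, 0.005, 0, 0, -0.0105, 0, 0, 0, 0.005, 0, 0, -0.0105, 0, 0, 0, 0.005]}}

```text
clock: 17.85
tcp_pos: [0.4712, -0.0159, 0.1203]
orientation: [[1.0, 0.0, 0.003], [0.0, -1.0, 0.001], [0.003, -0.001, -1.0]]
wrist_force: [-3.0, 0.7, 9.2]
width: 0.0193
```

{"fn": "carry_out", "kwargs": {"targets": [0, 0, 0, 0, 0, 0, 0.035, 0, 0, 0, 0, 0, 0, 0.05, 0, 0, 0, 0, 0, 0, 0.05, 0, 0, 0.03, 0, 0, 0, 0.05, 0, 0, 0.07, 0, 0, 0, 0.06, 0, 0, 0.1, 0, 0, 0, 0.06, 0, 0, 0.1, 0, 0, 0, 0.06, 0, 0, 0.1, 0, 0, 0, 0.06]}}

```text
clock: 18.65
tcp_pos: [0.4713, -0.0159, 0.2204]
orientation: [[1.0, 0.0, 0.004], [0.0, -1.0, 0.001], [0.004, -0.001, -1.0]]
wrist_force: [-0.7, 0.1, -0.8]
width: 0.0596
```

Run:
```python
from h import *
w=snap("wrist","w11.png");s=snap("scene","s11.png")
o=bot.get_obs();print(o["tcp_pos"],o["wrist_force"],o["orientation"][:,2])
cv2.imwrite("pics/w11z.png",cv2.resize(w["frame"][150:350,220:420],None,fx=3,fy=3,interpolation=cv2.INTER_CUBIC))
cv2.imwrite("pics/s11z.png",cv2.resize(s["frame"][130:270,280:420],None,fx=4,fy=4,interpolation=cv2.INTER_CUBIC))
for z in (.11,.115,.154,.16): print(z,proj(w,[.471,-.0165,z]))
```

```text
[ 0.47071063 -0.01587986  0.21930094] [-0.22969363  0.12784658 -0.49855081] [ 0.00152789  0.00115081 -0.99999817]
0.11 [317.22562806 238.56091115]
0.115 [317.23823336 240.18455316]
0.154 [317.35277457 254.93817892]
0.16 [317.37343779 257.59973229]
```

View pics/w11z.png

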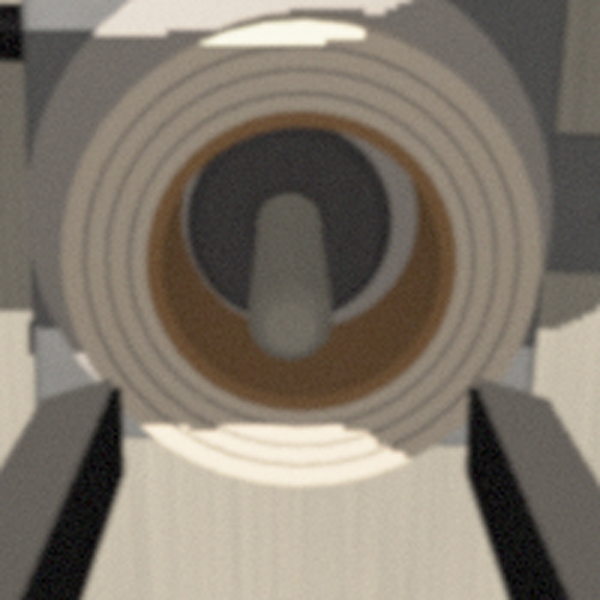

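View pics/s11z.png

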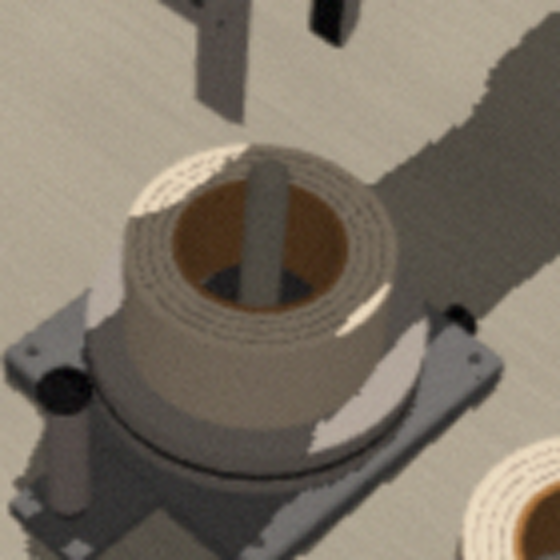

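{"fn": "carry_out", "kwargs": {"targets": [0.05, -0.31, 0.01, 0, 0, 0, 0.08, 0.05, -0.31, 0.01, 0, 0, 0, 0.08, 0.05, -0.31, 0.01, 0, 0, 0, 0.08, 0.05, -0.31, 0.01, 0, 0, 0, 0.08, 0.05, -0.31, 0.01, 0, 0, 0, 0.08, 0.05, -0.31, 0.01, 0, 0, 0, 0.08, 0.05, -0.31, 0.01, 0, 0, 0, 0.08, 0.05, -0.31, 0.01, 0, 0, 0, 0.08, 0.05, -0.31, 0.01, 0, 0, 0, 0.08, 0.05, -0.31, 0.01, 0, 0, 0, 0.08]}}

```text
clock: 19.75
tcp_pos: [0.5209, -0.3242, 0.2289]
orientation: [[1.0, 0.002, 0.001], [0.002, -1.0, 0.002], [0.001, -0.002, -1.0]]
wrist_force: [1.2, 0.0, 1.6]
width: 0.0803
```

Run:
```python
from h import *
w=snap("wrist","w12.png")
o=bot.get_obs();print(o["tcp_pos"],o["orientation"][:,2])
for n in ("disc_mid","collar_mid"):
  for b in bot.boxes_of(n,w): print(n,b["p"],np.array(b["at"])*[640,480])
```

```text
[ 0.52095731 -0.32430504  0.22918525] [ 0.00145273  0.00182197 -0.99999728]
disc_mid 0.77 [311.68  209.616]
collar_mid 0.73 [465.28   81.888]
```

View pics/w12.png

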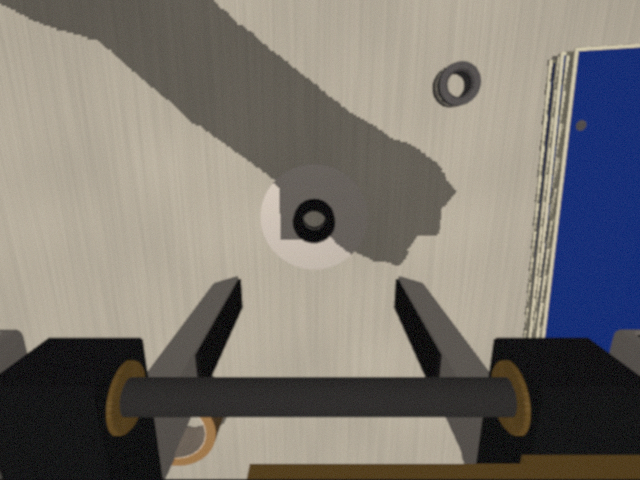

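Run:
```python
from h import *
w=snap("wrist")
print(atz(w,(314,222),.037),atz(w,(313.5,217),.017))
c=edgefit(w,(.518,-.324),.037,.022,w=.006,sgn=1);edgefit(w,(.518,-.324),.017,.058,w=.008)
draw(w,"w12o.png",[(c,.037,.022,(0,0,255)),(c,.017,.058,(0,255,0))],(240,140,400,290),4)
print(atz(w,(457,83),.024))
```

```text
[ 0.51706361 -0.32978424  0.037     ] [ 0.51635611 -0.32867624  0.017     ]
edgefit [ 0.5164 -0.328 ] dr 0.0002 inliers 106 / 120
edgefit [ 0.516  -0.3295] dr -0.0004 inliers 75 / 120
[ 0.65543192 -0.19532107  0.024     ]
```

View pics/w12o.png

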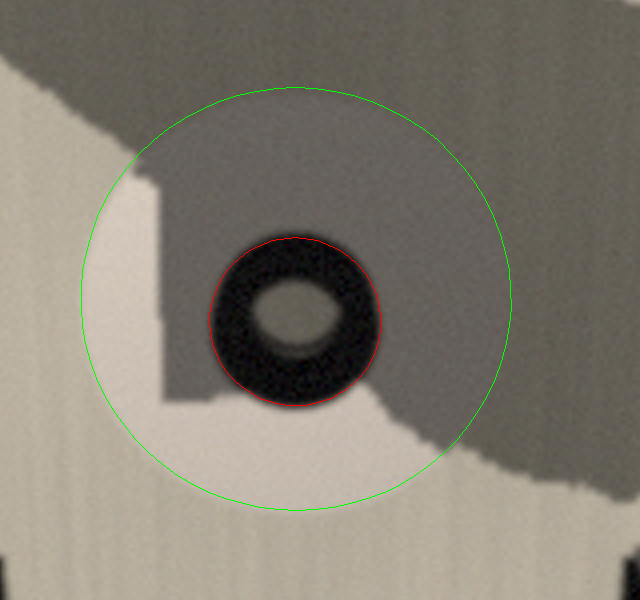

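{"fn": "carry_out", "kwargs": {"targets": [-0.0042, -0.0045, -0.05, 0, 0, 0, 0.08, -0.0042, -0.0045, -0.1, 0, 0, 0, 0.08, -0.0042, -0.0045, -0.14, 0, 0, 0, 0.08, -0.0042, -0.0045, -0.17, 0, 0, 0, 0.08, -0.0042, -0.0045, -0.19, 0, 0, 0, 0.07, -0.0042, -0.0045, -0.203, 0, 0, 0, 0.07, -0.0042, -0.0045, -0.209, 0, 0, 0, 0.07, -0.0042, -0.0045, -0.209, 0, 0, 0, 0.07], "newtons": 45}}

```text
clock: 20.75
tcp_pos: [0.5168, -0.3294, 0.0205]
orientation: [[1.0, 0.002, 0.002], [0.002, -1.0, 0.001], [0.002, -0.001, -1.0]]
wrist_force: [-0.4, 0.2, -0.2]
width: 0.0703
```

{"fn": "carry_out", "kwargs": {"targets": [0, 0, 0, 0, 0, 0, 0.05, 0, 0, 0, 0, 0, 0, 0.04, 0, 0, 0, 0, 0, 0, 0.03, 0, 0, 0, 0, 0, 0, 0.03, 0, 0, 0, 0, 0, 0, 0.03, 0, 0, 0, 0, 0, 0, 0.03]}}

```text
clock: 21.35
tcp_pos: [0.5171, -0.3295, 0.0211]
orientation: [[1.0, 0.001, 0.002], [0.001, -1.0, 0.001], [0.002, -0.001, -1.0]]
wrist_force: [-1.0, 0.7, 6.7]
width: 0.0434
```

{"fn": "carry_out", "kwargs": {"targets": [0, 0, 0.02, 0, 0, 0, 0.03, 0, 0, 0.06, 0, 0, 0, 0.03, 0, 0, 0.1, 0, 0, 0, 0.03, 0, 0, 0.14, 0, 0, 0, 0.03, -0.003, 0.02, 0.18, 0, 0, 0, 0.03, -0.009, 0.06, 0.2, 0, 0, 0, 0.03, -0.015, 0.1, 0.2, 0, 0, 0, 0.03, -0.02, 0.14, 0.2, 0, 0, 0, 0.03, -0.026, 0.18, 0.2, 0, 0, 0, 0.03, -0.033, 0.22, 0.2, 0, 0, 0, 0.03, -0.04, 0.26, 0.2, 0, 0, 0, 0.03, -0.0459, 0.29, 0.2, 0, 0, 0, 0.03, -0.0459, 0.3113, 0.2, 0, 0, 0, 0.03, -0.0459, 0.3113, 0.19, 0, 0, 0, 0.03, -0.0459, 0.3113, 0.18, 0, 0, 0, 0.03, -0.0459, 0.3113, 0.18, 0, 0, 0, 0.03, -0.0459, 0.3113, 0.18, 0, 0, 0, 0.03]}}

```text
clock: 23.05
tcp_pos: [0.471, -0.0191, 0.2008]
orientation: [[1.0, 0.0, 0.002], [0.0, -1.0, 0.001], [0.002, -0.001, -1.0]]
wrist_force: [-0.5, 0.3, -1.9]
width: 0.0434
```

Run:
```python
from h import *
w=snap("wrist","w13.png");s=snap("scene","s13.png");d=snap("side","d13.png")
o=bot.get_obs();print(o["tcp_pos"],o["wrist_force"],o["orientation"][:,2])
a=cv2.resize(s["frame"][110:270,270:430],None,fx=4,fy=4,interpolation=cv2.INTER_CUBIC)
cv2.imwrite("pics/s13z.png",a[:600])
cv2.imwrite("pics/d13z.png",cv2.resize(d["frame"][150:300,200:360],None,fx=4,fy=4,interpolation=cv2.INTER_CUBIC))
```

```text
[ 0.47135131 -0.01869597  0.20129406] [ 0.37131349  0.52465194 -1.46182323] [ 0.00269671  0.00113068 -0.99999572]
```

View pics/s13z.png

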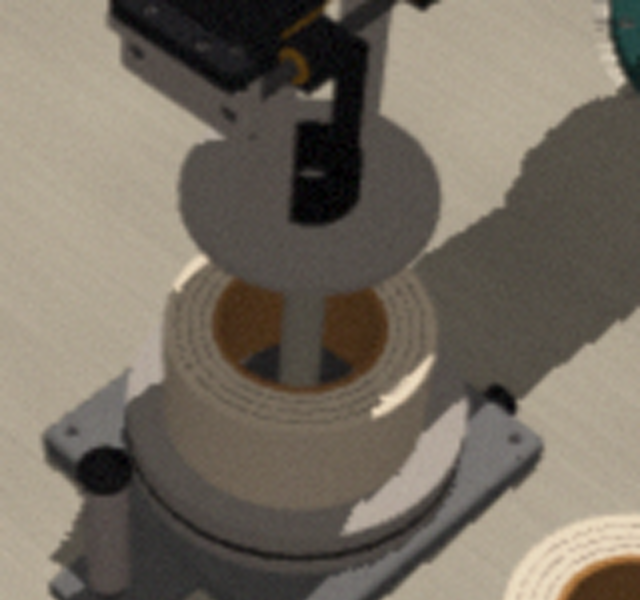

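View pics/d13z.png

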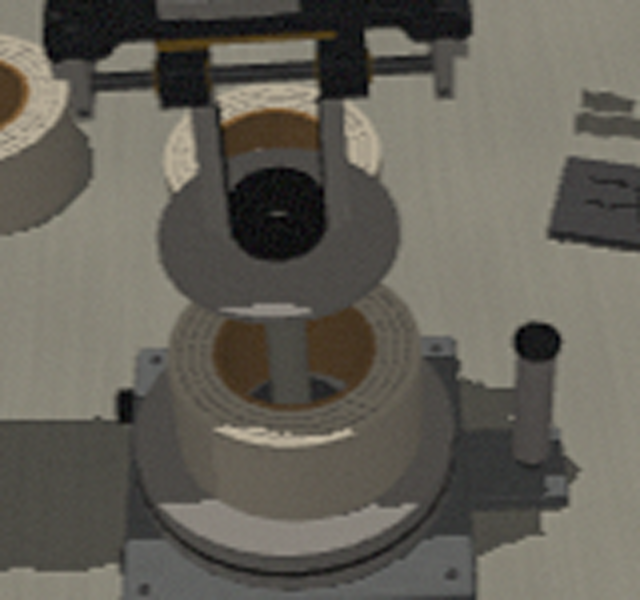

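View pics/w13.png

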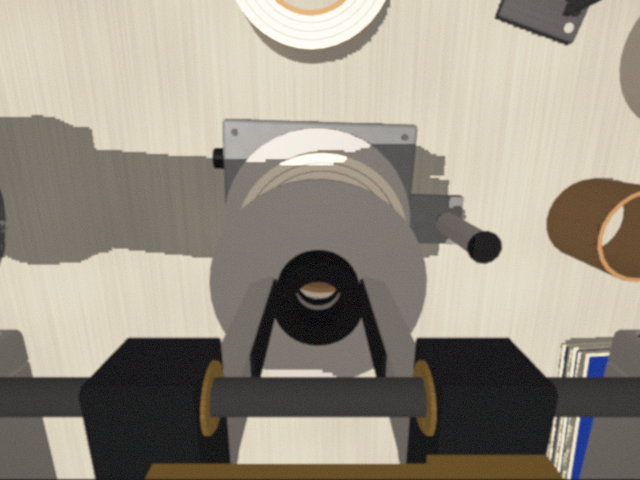

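{"fn": "carry_out", "kwargs": {"targets": [0, 0.0006, -0.008, 0, 0, 0, 0.03, 0, 0.0006, -0.014, 0, 0, 0, 0.03, 0, 0.0006, -0.018, 0, 0, 0, 0.03, 0, 0.0006, -0.022, 0, 0, 0, 0.03, 0, 0.0006, -0.025, 0, 0, 0, 0.03, 0, 0.0006, -0.025, 0, 0, 0, 0.03]}}

```text
clock: 23.8
tcp_pos: [0.4712, -0.0181, 0.1759]
orientation: [[1.0, 0.001, 0.002], [0.001, -1.0, 0.001], [0.002, -0.001, -1.0]]
wrist_force: [0.7, -0.4, -2.4]
width: 0.0431
```

{"fn": "carry_out", "kwargs": {"targets": [0, 0, -0.003, 0, 0, 0, 0.03, 0, 0, -0.006, 0, 0, 0, 0.03, 0, 0, -0.009, 0, 0, 0, 0.03, 0, 0, -0.012, 0, 0, 0, 0.03, 0, 0, -0.012, 0, 0, 0, 0.03]}}

```text
clock: 24.3
tcp_pos: [0.471, -0.0181, 0.1635]
orientation: [[1.0, 0.001, 0.002], [0.001, -1.0, 0.001], [0.002, -0.001, -1.0]]
wrist_force: [-0.3, 0.5, -2.2]
width: 0.0433
```

Run:
```python
from h import *
w=snap("wrist","w14.png")
o=bot.get_obs();print(o["tcp_pos"],o["wrist_force"],o["orientation"][:,2])
cv2.imwrite("pics/w14z.png",cv2.resize(w["frame"][220:370,240:400],None,fx=4,fy=4,interpolation=cv2.INTER_CUBIC))
```

```text
[ 0.47104276 -0.0181474   0.16370709] [-0.2386939  -0.34035748 -1.78566207] [ 0.00171546  0.00102582 -0.999998  ]
```

View pics/w14z.png

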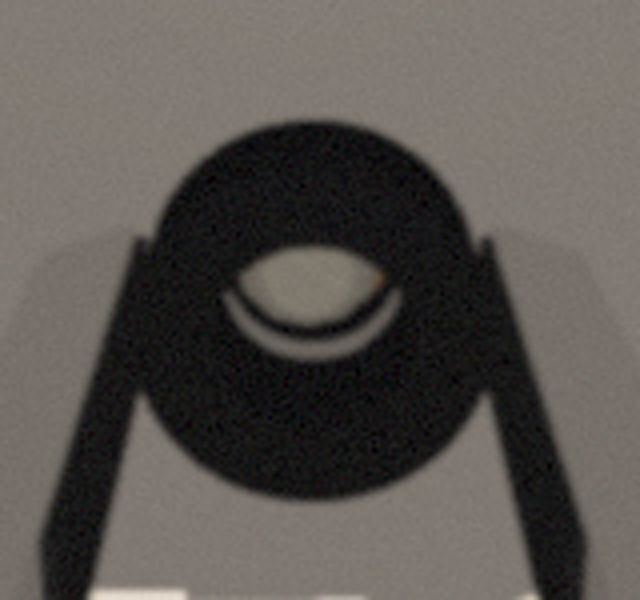

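{"fn": "carry_out", "kwargs": {"targets": [0, 0, -0.005, 0, 0, 0, 0.03, 0, 0, -0.01, 0, 0, 0, 0.03, 0, 0, -0.015, 0, 0, 0, 0.03, 0, 0, -0.02, 0, 0, 0, 0.03, 0, 0, -0.025, 0, 0, 0, 0.03, 0, 0, -0.03, 0, 0, 0, 0.03, 0, 0, -0.035, 0, 0, 0, 0.03, 0, 0, -0.039, 0, 0, 0, 0.03, 0, 0, -0.041, 0, 0, 0, 0.03, 0, 0, -0.041, 0, 0, 0, 0.03]}}

```text
clock: 25.35
tcp_pos: [0.471, -0.0182, 0.1225]
orientation: [[1.0, 0.001, 0.001], [0.001, -1.0, 0.001], [0.001, -0.001, -1.0]]
wrist_force: [-0.4, 0.5, -2.0]
width: 0.0429
```

{"fn": "carry_out", "kwargs": {"targets": [0, 0, -0.0015, 0, 0, 0, 0.03, 0, 0, -0.0028, 0, 0, 0, 0.03, 0, 0, -0.0036, 0, 0, 0, 0.03, 0, 0, -0.0036, 0, 0, 0, 0.03]}}

```text
clock: 25.75
tcp_pos: [0.471, -0.0181, 0.1191]
orientation: [[1.0, 0.001, 0.001], [0.001, -1.0, 0.001], [0.001, -0.001, -1.0]]
wrist_force: [-1.0, -0.0, 1.6]
width: 0.0432
```

{"fn": "carry_out", "kwargs": {"targets": [0, 0, -0.0005, 0, 0, 0, 0.03, 0, 0, -0.0005, 0, 0, 0, 0.055, 0, 0, -0.0005, 0, 0, 0, 0.07, 0, 0, 0, 0, 0, 0, 0.07, 0, 0, 0.03, 0, 0, 0, 0.07, 0, 0, 0.07, 0, 0, 0, 0.07, 0, 0, 0.1, 0, 0, 0, 0.07, 0, 0, 0.1, 0, 0, 0, 0.07]}}

```text
clock: 26.55
tcp_pos: [0.4728, -0.0181, 0.2227]
orientation: [[1.0, 0.001, 0.007], [0.001, -1.0, 0.001], [0.007, -0.001, -1.0]]
wrist_force: [-0.2, 0.5, -0.6]
width: 0.0702
```

Run:
```python
from h import *
w=snap("wrist","w15.png");s=snap("scene","s15.png");d=snap("side","d15.png")
o=bot.get_obs();print(o["tcp_pos"],o["orientation"][:,2])
cv2.imwrite("pics/w15z.png",cv2.resize(w["frame"][150:350,220:420],None,fx=3,fy=3,interpolation=cv2.INTER_CUBIC))
cv2.imwrite("pics/s15z.png",cv2.resize(s["frame"][130:270,280:420],None,fx=4,fy=4,interpolation=cv2.INTER_CUBIC))
cv2.imwrite("pics/d15z.png",cv2.resize(d["frame"][190:310,220:360],None,fx=4,fy=4,interpolation=cv2.INTER_CUBIC))
for z in (.154,.16): print(z,proj(w,[.471,-.0165,z]))
```

```text
[ 0.47070543 -0.01812372  0.21845745] [ 0.00100419  0.00105196 -0.99999894]
0.154 [314.87979431 250.92000178]
0.16 [314.87441202 253.4722406 ]
```

View pics/w15z.png

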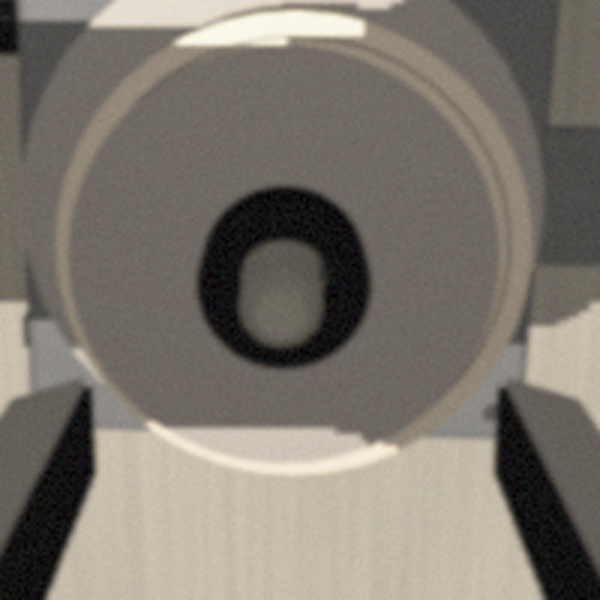

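View pics/s15z.png

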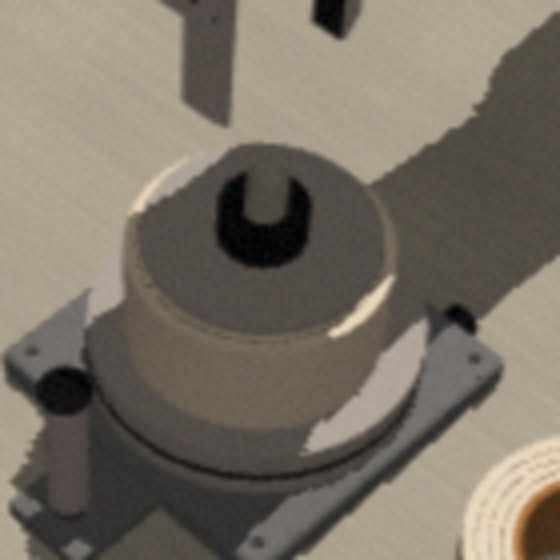

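View pics/d15z.png

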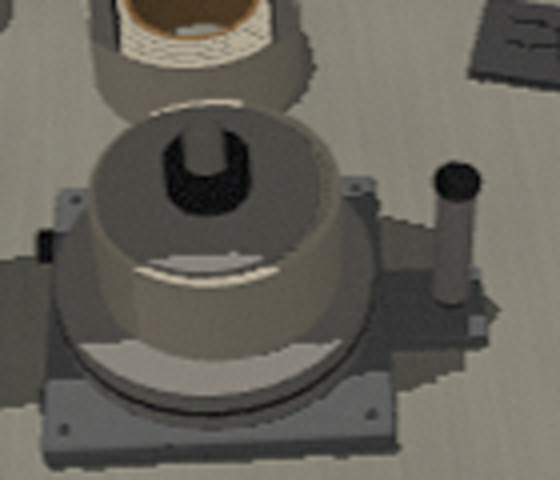

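{"fn": "carry_out", "kwargs": {"targets": [0.184, -0.178, -0.02, 0, 0, 0, 0.07, 0.184, -0.178, -0.02, 0, 0, 0, 0.07, 0.184, -0.178, -0.02, 0, 0, 0, 0.07, 0.184, -0.178, -0.02, 0, 0, 0, 0.07, 0.184, -0.178, -0.02, 0, 0, 0, 0.07, 0.184, -0.178, -0.02, 0, 0, 0, 0.07, 0.184, -0.178, -0.02, 0, 0, 0, 0.07, 0.184, -0.178, -0.02, 0, 0, 0, 0.07, 0.184, -0.178, -0.02, 0, 0, 0, 0.07]}}

```text
clock: 27.6
tcp_pos: [0.6542, -0.1948, 0.1986]
orientation: [[1.0, 0.002, 0.001], [0.002, -1.0, 0.002], [0.001, -0.002, -1.0]]
wrist_force: [-0.5, 0.5, -1.0]
width: 0.0697
```

Run:
```python
from h import *
w=snap("wrist","w16.png")
o=bot.get_obs();print(o["tcp_pos"],o["orientation"][:,2])
for b in bot.boxes_of("collar_mid",w): print(b["p"],np.array(b["at"])*[640,480])
c=edgefit(w,(.655,-.197),.024,.020,w=.006,sgn=1)
draw(w,"w16o.png",[(c,.024,.020,(0,0,255)),(c,.024,.0117,(0,255,0))],(220,140,420,290),4)
```

```text
[ 0.65435435 -0.1949478   0.19889575] [ 0.00137418  0.00141097 -0.99999806]
0.96 [324.672 225.6  ]
edgefit [ 0.6578 -0.1936] dr 0.0001 inliers 92 / 120
```

View pics/w16o.png

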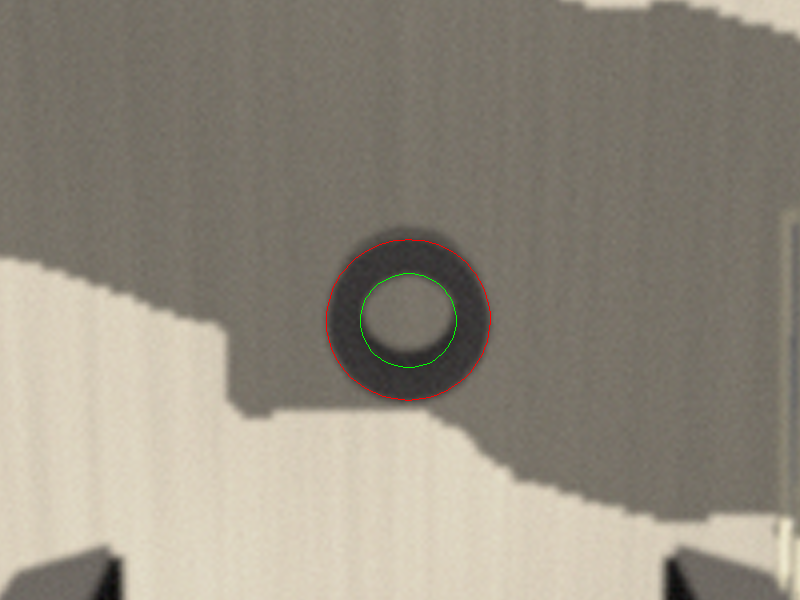

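{"fn": "carry_out", "kwargs": {"targets": [0.004, 0.001, -0.05, 0, 0, 0, 0.07, 0.004, 0.001, -0.1, 0, 0, 0, 0.07, 0.004, 0.001, -0.14, 0, 0, 0, 0.07, 0.004, 0.001, -0.165, 0, 0, 0, 0.07, 0.004, 0.001, -0.18, 0, 0, 0, 0.06, 0.004, 0.001, -0.19, 0, 0, 0, 0.06, 0.004, 0.001, -0.19, 0, 0, 0, 0.06, 0.004, 0.001, -0.19, 0, 0, 0, 0.06]}}

```text
clock: 28.5
tcp_pos: [0.6592, -0.1942, 0.0103]
orientation: [[1.0, 0.002, 0.003], [0.002, -1.0, 0.001], [0.003, -0.001, -1.0]]
wrist_force: [0.4, -0.4, 0.3]
width: 0.0601
```

{"fn": "carry_out", "kwargs": {"targets": [0, 0, 0, 0, 0, 0, 0.045, 0, 0, 0, 0, 0, 0, 0.036, 0, 0, 0, 0, 0, 0, 0.025, 0, 0, 0, 0, 0, 0, 0.025, 0, 0, 0, 0, 0, 0, 0.025, 0, 0, 0, 0, 0, 0, 0.025], "newtons": 45}}

```text
clock: 29.1
tcp_pos: [0.6596, -0.1944, 0.0111]
orientation: [[1.0, 0.002, 0.004], [0.002, -1.0, 0.001], [0.004, -0.001, -1.0]]
wrist_force: [-2.2, 1.2, 6.2]
width: 0.0388
```

{"fn": "carry_out", "kwargs": {"targets": [0, 0, 0.03, 0, 0, 0, 0.025, 0, 0, 0.07, 0, 0, 0, 0.025, 0, 0, 0.11, 0, 0, 0, 0.025, 0, 0, 0.15, 0, 0, 0, 0.025, -0.01, 0.01, 0.18, 0, 0, 0, 0.025, -0.035, 0.033, 0.19, 0, 0, 0, 0.025, -0.06, 0.056, 0.19, 0, 0, 0, 0.025, -0.085, 0.08, 0.19, 0, 0, 0, 0.025, -0.11, 0.104, 0.19, 0, 0, 0, 0.025, -0.135, 0.128, 0.19, 0, 0, 0, 0.025, -0.16, 0.15, 0.19, 0, 0, 0, 0.025, -0.18, 0.17, 0.185, 0, 0, 0, 0.025, -0.189, 0.176, 0.18, 0, 0, 0, 0.025, -0.189, 0.176, 0.18, 0, 0, 0, 0.025, -0.189, 0.176, 0.18, 0, 0, 0, 0.025]}}

```text
clock: 30.6
tcp_pos: [0.4711, -0.019, 0.1914]
orientation: [[1.0, 0.001, 0.005], [0.001, -1.0, 0.001], [0.005, -0.001, -1.0]]
wrist_force: [0.3, -0.5, -1.8]
width: 0.039
```

Run:
```python
from h import *
w=snap("wrist","w17.png");s=snap("scene");d=snap("side")
o=bot.get_obs();print(o["tcp_pos"],o["wrist_force"],o["orientation"][:,2])
a=cv2.resize(w["frame"][200:350,250:390],None,fx=4,fy=4,interpolation=cv2.INTER_CUBIC)
cv2.imwrite("pics/w17z.png",a)
m=np.hstack([cv2.resize(s["frame"][110:210,310:410],None,fx=4,fy=4,interpolation=cv2.INTER_CUBIC),cv2.resize(d["frame"][160:260,220:320],None,fx=4,fy=4,interpolation=cv2.INTER_CUBIC)])
cv2.imwrite("pics/m17.png",m)
```

```text
[ 0.47120658 -0.01909094  0.19117372] [-0.37992352  0.27890563 -1.02870312] [ 4.22522807e-03  5.46264297e-04 -9.99990924e-01]
```

View pics/w17z.png

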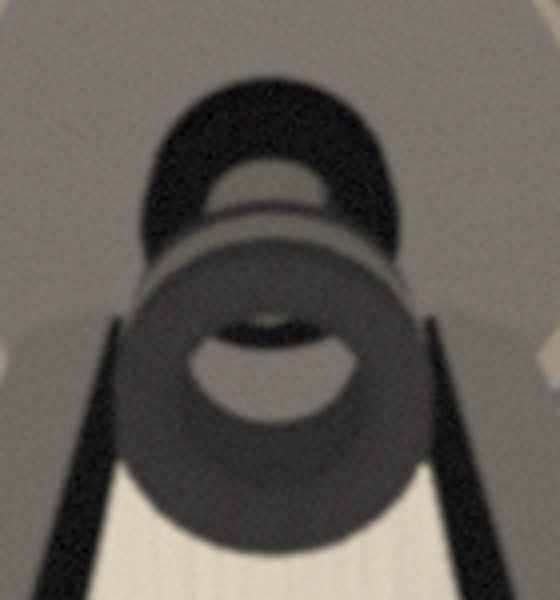

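View pics/m17.png

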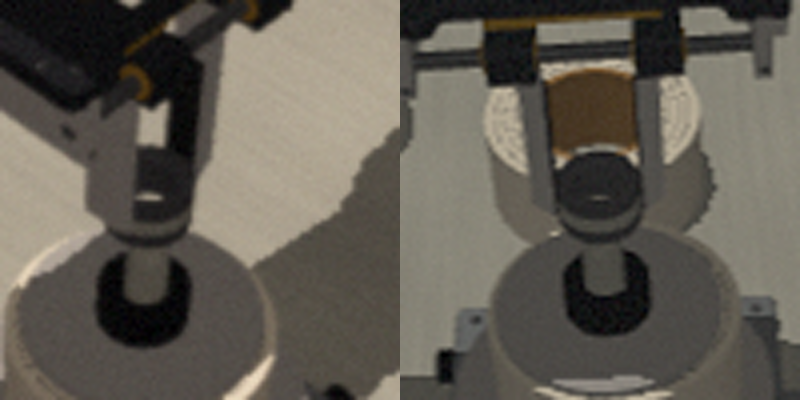

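{"fn": "carry_out", "kwargs": {"targets": [-0.0003, 0.0006, -0.008, 0, 0, 0, 0.025, -0.0003, 0.0006, -0.014, 0, 0, 0, 0.025, -0.0003, 0.0006, -0.018, 0, 0, 0, 0.025, -0.0003, 0.0006, -0.021, 0, 0, 0, 0.025, -0.0003, 0.0006, -0.024, 0, 0, 0, 0.025, -0.0003, 0.0006, -0.026, 0, 0, 0, 0.025, -0.0003, 0.0006, -0.026, 0, 0, 0, 0.025]}}

```text
clock: 31.45
tcp_pos: [0.4708, -0.0185, 0.165]
orientation: [[1.0, 0.001, 0.004], [0.001, -1.0, 0.001], [0.004, -0.001, -1.0]]
wrist_force: [0.2, -0.9, -1.7]
width: 0.0386
```

Run:
```python
from h import *
w=snap("wrist","w18.png")
o=bot.get_obs();print(o["tcp_pos"],o["wrist_force"],o["orientation"][:,2])
a=cv2.resize(w["frame"][220:350,250:390],None,fx=4,fy=4,interpolation=cv2.INTER_CUBIC)
cv2.imwrite("pics/w18z.png",a)
```

```text
[ 0.47087469 -0.01850166  0.16516596] [ 0.14683417  0.31931646 -1.5316871 ] [ 4.15310846e-03  5.55971247e-04 -9.99991221e-01]
```

View pics/w18z.png

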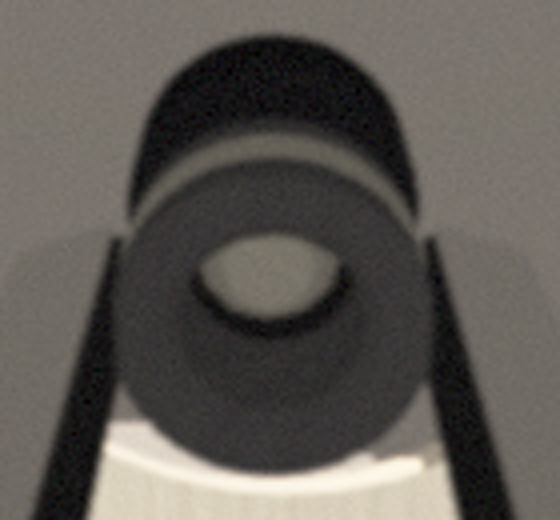

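{"fn": "carry_out", "kwargs": {"targets": [0, 0, -0.003, 0, 0, 0, 0.025, 0, 0, -0.006, 0, 0, 0, 0.025, 0, 0, -0.009, 0, 0, 0, 0.025, 0, 0, -0.012, 0, 0, 0, 0.025, 0, 0, -0.015, 0, 0, 0, 0.025, 0, 0, -0.017, 0, 0, 0, 0.025, 0, 0, -0.0175, 0, 0, 0, 0.025, 0, 0, -0.0175, 0, 0, 0, 0.025]}}

```text
clock: 32.3
tcp_pos: [0.4709, -0.0185, 0.1476]
orientation: [[1.0, 0.001, 0.004], [0.001, -1.0, 0.001], [0.004, -0.001, -1.0]]
wrist_force: [-0.5, -0.5, -1.3]
width: 0.0391
```

{"fn": "carry_out", "kwargs": {"targets": [0, 0, -0.001, 0, 0, 0, 0.025, 0, 0, -0.0018, 0, 0, 0, 0.025, 0, 0, -0.0024, 0, 0, 0, 0.025, 0, 0, -0.0024, 0, 0, 0, 0.025]}}

```text
clock: 32.7
tcp_pos: [0.471, -0.0185, 0.146]
orientation: [[1.0, 0.0, 0.004], [0.0, -1.0, 0.001], [0.004, -0.001, -1.0]]
wrist_force: [-5.7, -0.2, 14.5]
width: 0.0389
```

Contact, at the expected height. I'll release and retreat.

{"fn": "carry_out", "kwargs": {"targets": [0, 0, 0.0005, 0, 0, 0, 0.045, 0, 0, 0.0005, 0, 0, 0, 0.06, 0, 0, 0.0005, 0, 0, 0, 0.06, 0, 0, 0.03, 0, 0, 0, 0.06, 0, 0, 0.07, 0, 0, 0, 0.06, 0, 0, 0.1, 0, 0, 0, 0.06, 0, -0.05, 0.12, 0, 0, 0, 0.06, 0, -0.08, 0.12, 0, 0, 0, 0.06, 0, -0.08, 0.12, 0, 0, 0, 0.06, 0, -0.08, 0.12, 0, 0, 0, 0.06]}}

```text
clock: 33.7
tcp_pos: [0.4709, -0.0989, 0.2658]
orientation: [[1.0, -0.001, 0.004], [-0.001, -1.0, 0.001], [0.004, -0.001, -1.0]]
wrist_force: [-0.3, 0.2, -0.2]
width: 0.0598
```

Run:
```python
from h import *
w=snap("wrist","w19.png");s=snap("scene","s19.png");d=snap("side","d19.png")
o=bot.get_obs();print(o["clock"],o["tcp_pos"])
c=(.471,-.0175)
cv2.imwrite("pics/w19z.png",cv2.resize(w["frame"][60:280,200:440],None,fx=2.5,fy=2.5,interpolation=cv2.INTER_CUBIC))
m=np.hstack([cv2.resize(s["frame"][150:270,290:390],None,fx=4,fy=4,interpolation=cv2.INTER_CUBIC),cv2.resize(d["frame"][190:310,225:325],None,fx=4,fy=4,interpolation=cv2.INTER_CUBIC)])
cv2.imwrite("pics/m19.png",m)
```

```text
33.85 [ 0.47102225 -0.09758466  0.26570245]
```

View pics/w19z.png

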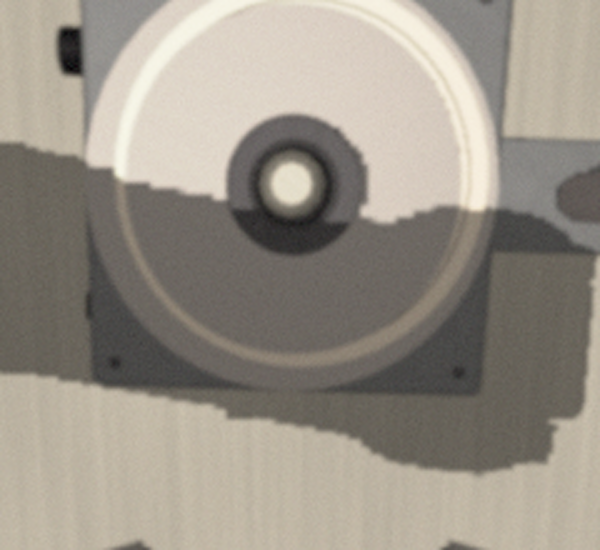

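View pics/m19.png

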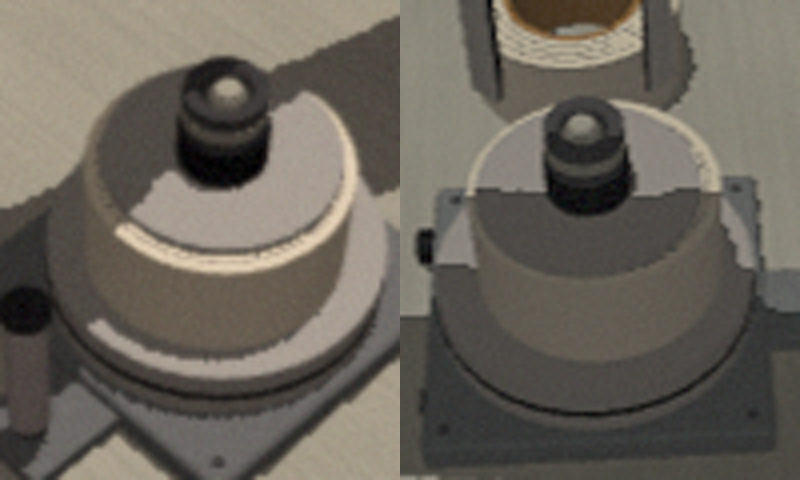

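View pics/s19.png

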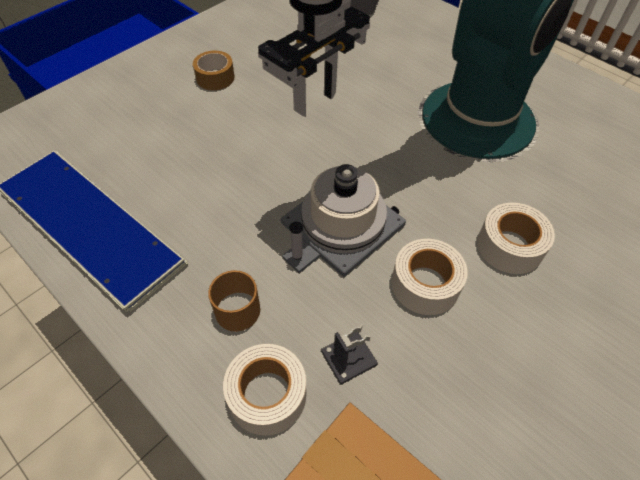

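All parts are stacked, the collar is seated with the spindle tip about flush with its top, and the empty core has not moved. I'm handing in.

```bash
python3 -c "
from cell import bot
print(bot.close_job())"
```

```text
the job is handed in; nothing more can be done
None
```

The unwinder is loaded in the order asked, and I handed the job in at about 34 s of the 125 s allowed.

- **Reel:** I took the one farthest to the robot's left and laid it flat over the boss. It sits about 3 mm off-centre toward +x, within the play around the boss.
- **Spindle:** I pulled it level out of its clip and stood it in the socket. It touched the floor at the expected height (TCP z 0.120 m).
- **Disc:** I lowered it plug down over the spindle. It lies flat on the reel.
- **Collar:** It is down on the hub. Contact came at the expected height (TCP z 0.146 m).

**Last checks:** the final pictures show the whole stack seated, the spindle tip about level with the collar's top, and the gripper clear of everything. The empty core had not moved. The largest wrist force I read was about 21 N, but only at the ends of moves, so brief peaks in between would not show.

**Disagreement:** the side camera put things several millimetres (about 4 to 10 mm) off from the wrist and scene cameras, so I positioned from the wrist camera, cross-checked against the scene camera.

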